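# Close a power module in its test nest and rest the sensor arm on it

### The job

Get the power module ready for a temperature test: swing the fixture's stiff sensor arm well up, close to upright, then stack the white spacer frame on the heat sink in the nest and the metal lid on the spacer, raised disc up, each seated flat and square between the corner guides. Then bring the sensor arm back down until its rubber foot really rests on the lid's disc, gently, without pressing hard, and let go so that the arm stays there. Leave the other things on the bench where they are.

Things in the scene. Friction and masses are not known exactly. Their poses are not given: they have to be found in the camera images.
- fixture: test fixture fixed to the bench; origin on the bench top under the middle of the nest, z up, y from the nest towards the hinge post. Base plate 130 (x) x 270 (y) x 12 mm, from y = -80 to +190 mm. The hinge post (52 mm wide with its caps, 36 mm deep, 122 mm high) stands at y = +150 mm
- nest (a point): middle of the top of the dark finned heat sink (50 x 90 mm, long side along fixture y), bolted in the nest, 42 mm above the bench. Four L-shaped corner guides leave a pocket of 54 x 94 mm (2 mm free all round); tops flared out, 73 mm above the bench. Between the corners each long side is open for 64 mm: room for fingers
- sensor_arm (a joint): arm angle, rad. 0: level, pointing from the post over the nest (fixture -y); grows as its end swings up; 1.57 upright; range -0.18 to 1.6. Stiff friction hinge: stays at any angle; moving the end takes 1 to 2 N down, 3 to 4 N up. Bar 14 x 12 mm, 170 mm from pivot to handle. With spacer and lid in place the foot meets the disc near 0 rad: feel for the contact
- pivot (a point): hinge axis of the arm, in mid-bar: 150 mm along y from the fixture's origin, 105 mm above the bench; the axis is level, along fixture x
- handle (a point): grip point on the arm's handle: a round black peg, 14 mm thick, that sticks out 62 mm sideways (fixture -x, parallel to the hinge axis) from the arm's end; the point lies on the peg's axis, 40 mm out from the bar's centre line and 170 mm from the pivot
- foot (a point): rubber foot under the arm: 20 mm wide, fixed to the arm 150 mm from the pivot; this point is the middle of its lower face, which lies 25 mm below the bar's centre line
- spacer: loose white plastic frame with a rectangular opening, 50 (x) x 90 (y) x 18 (z) mm, the same either way up; origin at its centre. About 90 g
- lid: loose bare metal plate 50 (x) x 90 (y) x 14 (z) mm with a round raised disc in the middle of its upper side, 40 mm wide and 6 mm high; origin at the centre of the plate without the disc (7 mm above its underside), z points to the disc side. It lies disc up. About 160 g
- jar: small closed jar, 36 mm wide, 45 mm high, standing between the fixture and the loose parts; bystander, origin at the centre of its underside
- meter: hand-held meter, 85 x 170 x 35 mm, lying to the left; bystander, origin at the centre of its underside
- tape: black roll of tape, 90 mm wide, 20 mm high, lying flat beyond the parts; bystander, origin at the centre of its underside
- blank: square bare metal plate 120 x 120 x 12 mm, not part of the module; bystander, origin at the centre of its underside
- pot: open metal pot, 72 mm wide, 90 mm high, to the right near the robot; bystander, origin at the centre of its underside
- screwdriver: screwdriver lying to the right; bystander, origin under the middle of the tool
Mind the look-alikes: they are no part of the job. Leave any blue or orange look-alike of the spacer alone. What is shaped like the lid but orange is not meant.

How it is judged (in metres and radians):
On the way, in this order (a step that is already met when the one before it is completed fails the run):
1. the sensor arm is swung well up, past 1.0 rad (57 degrees) (value of joint sensor_arm above 1 rad), for 0.2 s.
2. the spacer is seated flat and square on the heat sink (x of spacer in the frame of fixture between -0.005 and 0.005 m and y of spacer in the frame of fixture between -0.005 and 0.005 m and z of spacer in the frame of fixture between 0.048 and 0.054 m and angle between the y axis of spacer and the y axis of fixture, either way round below 0.08 rad and angle between the z axis of spacer and the z axis of fixture, either way round below 0.05 rad), for 0.2 s.
3. the lid is seated flat and square on the spacer, disc up (all of step 2 and x of lid in the frame of fixture between -0.005 and 0.005 m and y of lid in the frame of fixture between -0.005 and 0.005 m and z of lid in the frame of fixture between 0.064 and 0.07 m and angle between the y axis of lid and the y axis of fixture, either way round below 0.08 rad and angle between the z axis of lid and the z axis of fixture, either way round below 0.05 rad and angle between lid's own z axis and vertical below 0.05 rad), for 0.2 s.
4. the arm's foot touches the lid (contact force between sensor_arm and lid above 0.2 N), for 0.3 s.
At the end, for the whole second after the job is handed in: Spacer on heat sink and lid on spacer, within 5 mm of the nest centre and 3 mm of seated height, square to 0.08 rad, flat to 0.05 rad, disc up; arm below 0.08 rad, still (0.02 rad/s), its foot bearing on the lid with over 0.2 N; lid still (10 mm/s) (all of step 3 and contact force between sensor_arm and lid above 0.2 N and velocity of joint sensor_arm between -0.02 and 0.02 rad/s and value of joint sensor_arm below 0.08 rad and linear speed of lid below 0.01 m/s); the robot touches nothing.
It fails at once if the foot is pressed hard on the lid (over 25 N) (contact force between sensor_arm and lid above 25 N).
It fails at once if a bystander is moved more than 30 mm (distance of any of jar, screwdriver, meter, tape, blank, pot from where it was at the start of the episode above 0.03 m).
It also fails if it takes over 72 s, if anything falls off the work surface, if the arm or the gripper's body presses on something with over 40 N, if the wrist force passes 120 N, or if a joint passes its speed limit or range.

### The arm

A 6-joint arm with a two-finger parallel gripper is mounted at the origin on the work surface. World frame = base frame: x ahead of the robot, y to its left, z up, the work surface at z = 0. Lengths are in mm, angles in degrees, forces in N, time in s.
With the tool pointing down it reaches from about 300 to 750 mm from the base axis. Payload 8.5 kg.
Tool frame: the origin (TCP) lies on the centre line of the jaws, within the pads' length; the fingertips stand ctrl.tcp_to_tips ahead of it and the grasp point (between the pads) lies 2 mm behind it (ctrl.tcp_to_tips is the distance from the TCP to the fingertips, in mm); y points along the fingers, x is the direction in which the jaws open and shut, and the axes are right-handed (so a half turn about y gives the same grasp; the last joint's range is limited). The gripper opens to 85 mm and grips with 20 to 120 N. Pads are 22 mm wide; open, the fingers measure 114 mm over their backs; the gripper's body (76 mm by 85 mm) begins 54 mm behind the grasp point. The pads swing forward as they close: fully open they stand 13 mm farther back than shut.
Start: joints at [-86.763, 21.807, 74.336, -0, 83.858, -12.336], TCP at [147.651, -529.792, 248.322] pointing down, gripper open.
Joint ranges: [-178.18, 178.18], [-50.72, 133.34], [12.68, 142.11], [-81.47, 261.47], [9.98, 163.14], [-165.26, 165.26]. Speed limits (degrees/s): [136.94, 136.94, 180, 180, 180, 180].

### API

Orientations are given as [roll, pitch, yaw] about the fixed x, y, z axes, in that order (R = Rz(yaw) Ry(pitch) Rx(roll)).
In Python, from plant import ctrl gives the robot as it stands. The module is installed in compiled form; this text tells all that it offers.
- The arm moves only by the tool move_arm, never from a script. Its argument "motion" is a list of rows, each an object with "xyz": the shift along the tool's x, y, z in m, a list of three; "roll": the turn about the tool's y in degrees. A call has 1 to 10 rows; each row is the pose to reach, as a shift and turn from the pose commanded when the call began, along the tool's axes at that moment; what a row does not reach only later rows make up. A row lasts 1/12 s, in which the tool goes at most 41.7 mm and 7.16 degrees, less where a joint would pass 70% of its speed; a pose out of reach is approached as far as the arm can. A call with a gripper value outside its range is refused whole. "gripper" is the finger opening in m, from 0 to 0.0854, set as the call begins (left out, the last holds). The fingers move at their own pace and stop on an object; "grip_force" is the grip in N (left out, the last holds). Time passes only in rows, so rows that repeat a pose let the fingers close. It gives the time, the measured TCP pose, the force and the opening at its end, in the units of the state.
- ctrl.sense(): the state, without advancing time (a new reading comes with each control period).
- ctrl.snapshot(name): name is "scene" or "top"; returns a dict with "image" (480x640x3 uint8, red, green, blue), "fov_y" (degrees; the focal length in pixels is half the picture's height over the tangent of half this angle, whatever the lens; pixels are square), "cx", "cy" (the principal point, pixels), "k1" (the pictures are not rectified: a ray, as slopes to the right and down, at radius r is drawn at 1 + k1 r^2 times it, then the intrinsics apply), "pose" (4x4, takes a point from camera to world coordinates). Camera axes: x right, y down, z forward; pixel columns grow to the right and rows downward; lengths in mm; the calibration is good to about 2 mm. A picture is of the moment at which its call begins. There is no depth.
- ctrl.hand_in(): hands the job in, once; it reports no verdict.
The state is a dict: "time": time; "qpos": joint angles; "joint_vel": joint speeds; "tau": joint torques, N m; "tcp_pos": TCP position; "ee_rot": TCP orientation; "force": force on the tool from outside, world axes, zero at the start; "torque": the same for the moment, N m; "grip_width": finger opening in mm.
Only numpy, scipy, OpenCV 4.12 (cv2) and the standard library are available. Lean on these libraries where they do the work, as an engineer would, in place of code of your own. Each camera call takes 0.05 s, during which the arm holds its last target.

## Working session

There is one attempt and no reset: what is moved stays moved. The work goes in short steps, Python scripts to look and compute and a tool call to move; the robot and the scene stay as the last step left them, time stands still between calls to the robot, and variables do not carry over. Pictures are saved under pics/ and viewed, and the job is handed in when it is done.

Besides the shell and the picture viewer there is one more tool, called after ">>>" as name(argument=value, ...), one argument or row to a line, values as JSON. move_arm: Moves the arm, as the interface text tells. Its arguments: {"type":"object","properties":{"motion":{"type":"array"},"gripper":{"type":"number"},"grip_force":{"type":"number"}},"required":["motion"]}

```bash
mkdir -p pics; ls; cat > h.py <<'E'
import numpy as np, cv2, pickle
from plant import ctrl
def snap(name,tag):
    s=ctrl.snapshot(name); pickle.dump(s,open(f'pics/{tag}.pkl','wb'))
    cv2.imwrite(f'pics/{tag}.png',s['image'][:,:,::-1]); return s
def load(tag): return pickle.load(open(f'pics/{tag}.pkl','rb'))
def K(s):
    f=240/np.tan(np.radians(s['fov_y'])/2); return np.array([[f,0,s['cx']],[0,f,s['cy']],[0,0,1.]])
def ray(s,uv):
    p=cv2.undistortPoints(np.array([[uv]],float),K(s),np.array([s['k1'],0,0,0.]))[0,0]
    P=np.array(s['pose']); return P[:3,3],P[:3,:3]@np.array([p[0],p[1],1])
def onz(s,uv,z):
    o,d=ray(s,uv); return o+d*(z-o[2])/d[2]
def proj(s,X):
    P=np.array(s['pose']); c=P[:3,:3].T@(np.array(X,float)-P[:3,3]); a=c[0]/c[2];b=c[1]/c[2];k=1+s['k1']*(a*a+b*b)
    k_=K(s); return np.array([k_[0,0]*a*k+k_[0,2],k_[1,1]*b*k+k_[1,2]])
E
python3 - <<'E'
from h import *
print(ctrl.sense(),ctrl.tcp_to_tips)
for n in('scene','top'):
    s=snap(n,n+'0'); print({k:v for k,v in s.items() if k!='image'})
E
```

```text
pics
{'time': 0.0, 'qpos': array([-8.67636012e+01,  2.18423774e+01,  7.43839211e+01, -6.89031594e-04,
        8.38583124e+01, -1.23367496e+01]), 'joint_vel': array([ 0.08494642, -0.0696893 , -0.05511307, -0.00124242, -0.02898113,
        0.08664447]), 'tau': array([ 3.50345081e-04, -4.48459589e+01, -2.31271344e+01, -1.54494151e-04,
        4.83600015e-03,  4.33412112e-06]), 'tcp_pos': array([ 147.62846466, -529.54518846,  247.70366023]), 'ee_rot': array([-8.99825914e+01,  8.28034329e-02, -7.44267648e+01]), 'force': array([-0.05841149, -0.22775294, -0.14998092]), 'torque': array([ 0.02684215, -0.02187511,  0.04630586]), 'grip_width': 85.79191308986297} 17.0
{'fov_y': 50.22553856341626, 'cx': 323.9150033355929, 'cy': 237.07117777156185, 'k1': 0.038656918791157166, 'pose': array([[ 7.75612633e-01,  4.67904602e-01, -4.23662988e-01,
         1.02775442e+03],
       [ 6.31166475e-01, -5.67100988e-01,  5.29174216e-01,
        -6.59658762e+02],
       [ 7.34335202e-03, -6.77836082e-01, -7.35176388e-01,
         9.82137412e+02],
       [ 0.00000000e+00,  0.00000000e+00,  0.00000000e+00,
         1.00000000e+00]])}
{'fov_y': 57.63385230089667, 'cx': 319.72591088395507, 'cy': 238.83443678592852, 'k1': -0.10471161860417343, 'pose': array([[ 1.53458044e-02, -9.90141991e-01,  1.39224077e-01,
         3.99770350e+02],
       [-9.99803814e-01, -1.69391149e-02, -1.02664365e-02,
        -9.97138943e+00],
       [ 1.25235625e-02, -1.39039217e-01, -9.90207684e-01,
         1.05282996e+03],
       [ 0.00000000e+00,  0.00000000e+00,  0.00000000e+00,
         1.00000000e+00]])}
```

View pics/scene0.png

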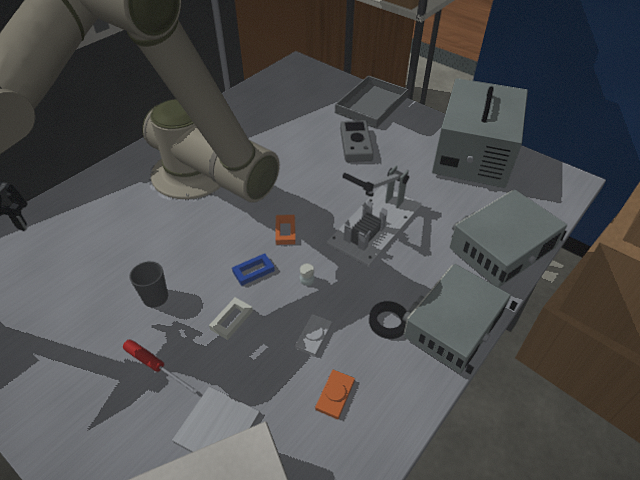

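View pics/top0.png

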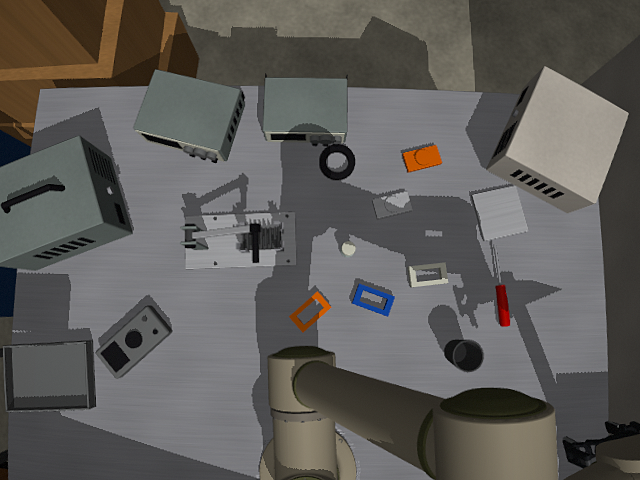

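```bash
python3 - <<'E'
from h import *
a=load('top0')['image'][:,:,::-1]; b=load('scene0')['image'][:,:,::-1]
cv2.imwrite('pics/c1.png',cv2.resize(a[190:290,165:305],None,fx=5.5,fy=5.5,interpolation=cv2.INTER_CUBIC))
cv2.imwrite('pics/c2.png',cv2.resize(a[180:300,340:460],None,fx=5,fy=5,interpolation=cv2.INTER_CUBIC))
cv2.imwrite('pics/c3.png',cv2.resize(b[160:270,320:450],None,fx=5.4,fy=5.4,interpolation=cv2.INTER_CUBIC))
cv2.imwrite('pics/c4.png',cv2.resize(b[280:370,200:340],None,fx=5.5,fy=5.5,interpolation=cv2.INTER_CUBIC))
E
```

```text
(no output)
```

View pics/c1.png

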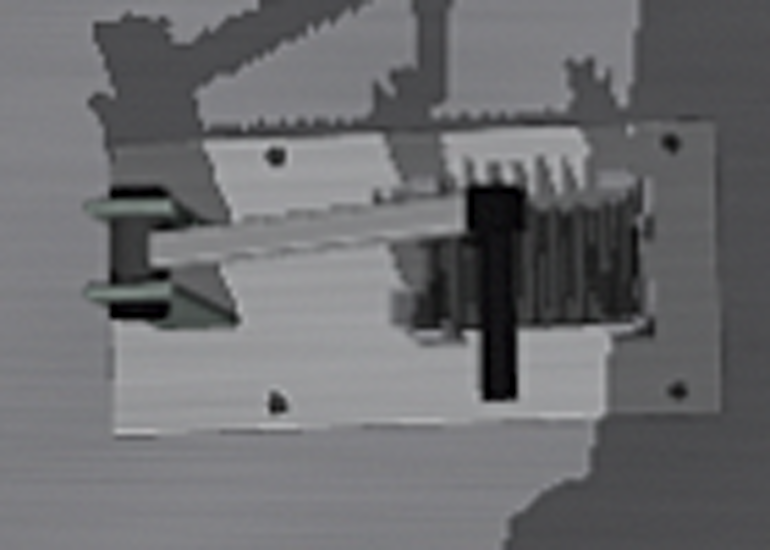

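View pics/c2.png

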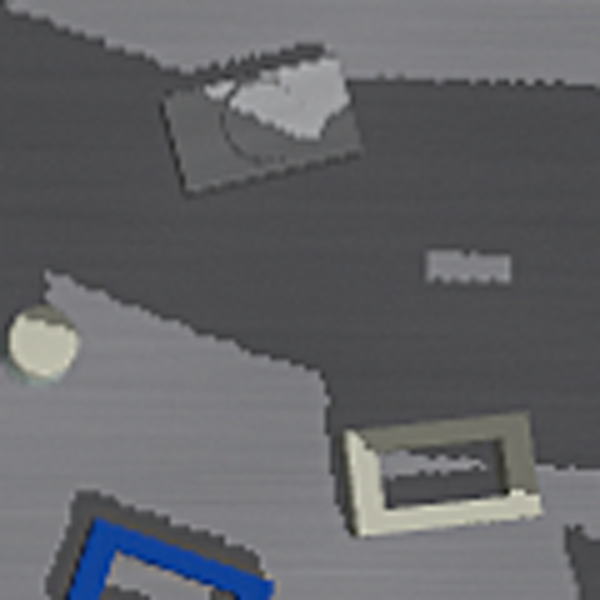

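View pics/c3.png

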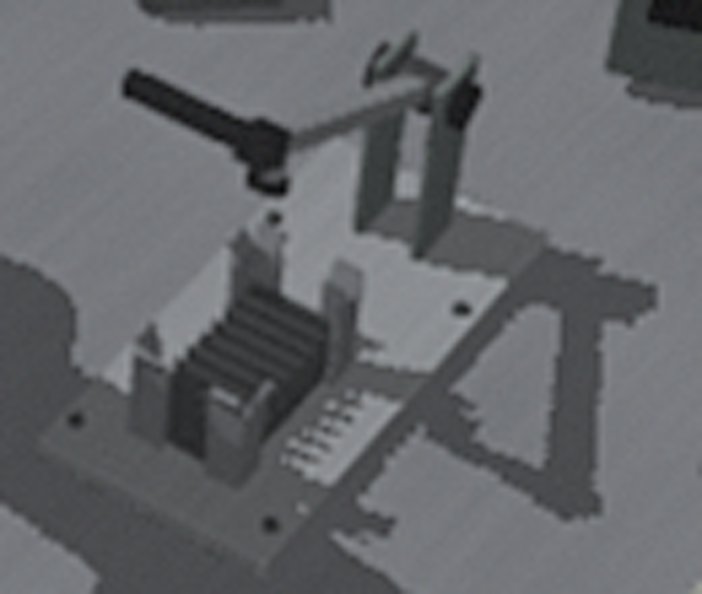

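View pics/c4.png

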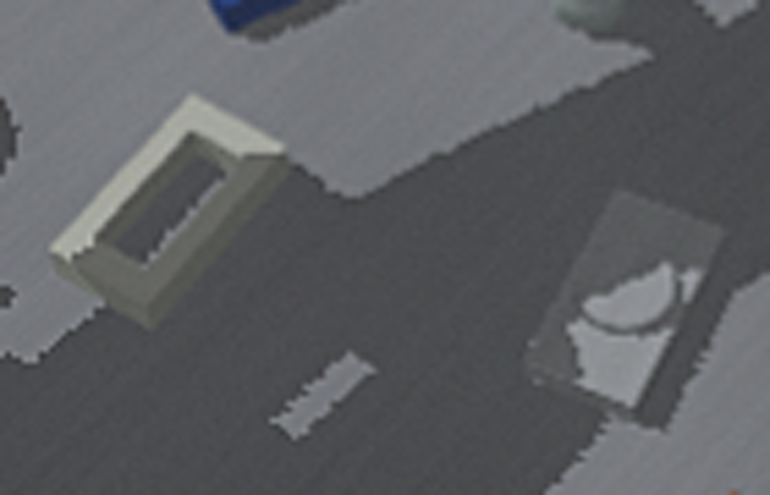

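```bash
python3 - <<'E'
from h import *
t=load('top0'); sc=load('scene0')
def un(c,s,o): return [((x+.5)/s-.5+o[0],(y+.5)/s-.5+o[1]) for x,y in c]
def rect(name,s,pts,z):
    P=np.array([onz(s,p,z)[:2] for p in pts]); c=P.mean(0)
    (cx,cy),(w,h),a=cv2.minAreaRect(P.astype(np.float32))
    e=[(P[(i+1)%4]-P[i]) for i in range(4)]
    print(name,c.round(1),'edges',[ (round(np.linalg.norm(v),1),round(np.degrees(np.arctan2(v[1],v[0])),1)) for v in e])
rect('plate top',t,un([(115,433),(718,410),(715,122),(108,145)],5.5,(165,190)),12)
rect('spacer top',t,un([(347,430),(528,412),(541,514),(357,535)],5,(340,180)),18)
rect('spacer sc',sc,un([(50,245),(150,310),(287,152),(192,95)],5.5,(200,280)),18)
rect('lid top',t,un([(163,97),(340,58),(360,152),(187,193)],5,(340,180)),14)
rect('lid sc',sc,un([(527,350),(632,420),(722,232),(620,190)],5.5,(200,280)),14)
rect('lid2 topviewbase',t,un([(163,97),(340,58),(360,152),(187,193)],5,(340,180)),0)
rect('plate scene',sc,un([(40,443),(262,562),(548,240),(440,190)],5.4,(320,160)),12)
E
```

```text
plate top [540.4 172.6] edges [(np.float64(264.0), np.float64(-86.7)), (np.float64(127.5), np.float64(1.9)), (np.float64(270.3), np.float64(93.1)), (np.float64(128.3), np.float64(-175.3))]
spacer top [ 464.4 -281.9] edges [(np.float64(89.0), np.float64(-83.6)), (np.float64(49.3), np.float64(-173.7)), (np.float64(90.1), np.float64(97.0)), (np.float64(50.2), np.float64(5.0))]
spacer sc [ 462.2 -283.8] edges [(np.float64(53.1), np.float64(4.8)), (np.float64(88.4), np.float64(97.4)), (np.float64(51.3), np.float64(-174.9)), (np.float64(88.0), np.float64(-83.8))]
lid top [ 633.5 -196.6] edges [(np.float64(90.4), np.float64(-76.2)), (np.float64(47.9), np.float64(-169.0)), (np.float64(88.1), np.float64(104.5)), (np.float64(48.9), np.float64(13.7))]
lid sc [ 633.  -199.7] edges [(np.float64(51.5), np.float64(2.9)), (np.float64(92.3), np.float64(106.6)), (np.float64(46.3), np.float64(-166.6)), (np.float64(82.8), np.float64(-76.1))]
lid2 topviewbase [ 636.7 -199.1] edges [(np.float64(91.6), np.float64(-76.2)), (np.float64(48.6), np.float64(-169.0)), (np.float64(89.3), np.float64(104.5)), (np.float64(49.6), np.float64(13.7))]
plate scene [555.8 168.5] edges [(np.float64(124.2), np.float64(3.4)), (np.float64(265.1), np.float64(92.7)), (np.float64(63.0), np.float64(-176.8)), (np.float64(273.2), np.float64(-100.3))]
```

```bash
python3 - <<'E'
from h import *
t=load('top0'); sc=load('scene0')
def un(c,s,o): return [((x+.5)/s-.5+o[0],(y+.5)/s-.5+o[1]) for x,y in c]
T=lambda p:un([p],5.5,(165,190))[0]; S=lambda p:un([p],5.4,(320,160))[0]
def tri(p,q):
    o1,d1=ray(t,T(p));o2,d2=ray(sc,S(q))
    A=np.c_[d1,-d2]; x=np.linalg.lstsq(A,o2-o1,rcond=None)[0]
    a=o1+d1*x[0];b=o2+d2*x[1]; return ((a+b)/2).round(1),np.linalg.norm(a-b).round(1)
a=np.radians(3.15);o=np.array([543.4,117.7]);R=np.array([[np.cos(a),-np.sin(a)],[np.sin(a),np.cos(a)]])
F=lambda X:(R.T@(np.array(X)[:2]-o)).round(1)
for n,p in dict(h1=(275,156),h2=(278,403),h3=(672,143),h4=(678,390)).items():
    print('hole top',n,F(onz(t,T(p),12)))
for n,p in dict(h1=(462,308),h3=(270,523),h4=(76,419),cFL=(40,443),cFR=(262,562),cBR=(548,238)).items():
    print('sc',n,F(onz(sc,S(p),12)))
for n,p in dict(FL=(718,410),FR=(715,122),BL=(115,433)).items(): print('top corner',n,F(onz(t,T(p),12)))
for n,p,q in [('pegtip',(500,400),(132,82)),('pegbase',(495,200),(265,140))]:
    X,e=tri(p,q); print(n,X,F(X),e)
E
```

```text
hole top h1 [ 56.1 115.3]
hole top h2 [-53.6 114.7]
hole top h3 [ 55.1 -60.7]
hole top h4 [-54.3 -60.1]
sc h1 [ 52.4 114.4]
sc h3 [ 51.3 -60.5]
sc h4 [-58.5 -60.3]
sc cFL [-63.3 -83. ]
sc cFR [ 60.9 -82.4]
sc cBR [ 62.4 184.1]
top corner FL [-63.7 -77.3]
top corner FR [ 63.8 -80. ]
top corner BL [-64.2 186.7]
pegtip [472.7 109.2 177.1] [-71.1  -4.6] 0.8
pegbase [544.9 112.  182. ] [ 1.2 -5.8] 3.7
```

```bash
python3 - <<'E'
from h import *
a=load('top0')['image'][:,:,::-1]; b=load('scene0')['image'][:,:,::-1]
g=lambda im:cv2.convertScaleAbs(im,alpha=1.8,beta=0)
cv2.imwrite('pics/d1.png',cv2.resize(g(a[215:260,230:295]),None,fx=12,fy=12,interpolation=cv2.INTER_CUBIC))
cv2.imwrite('pics/d3.png',cv2.resize(g(b[195:255,335:395]),None,fx=10,fy=10,interpolation=cv2.INTER_CUBIC))
E
```

```text
(no output)
```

View pics/d1.png

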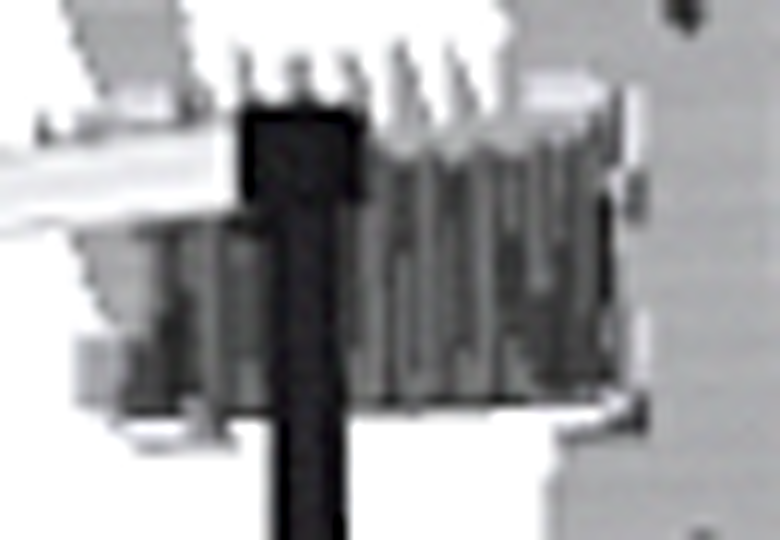

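View pics/d3.png

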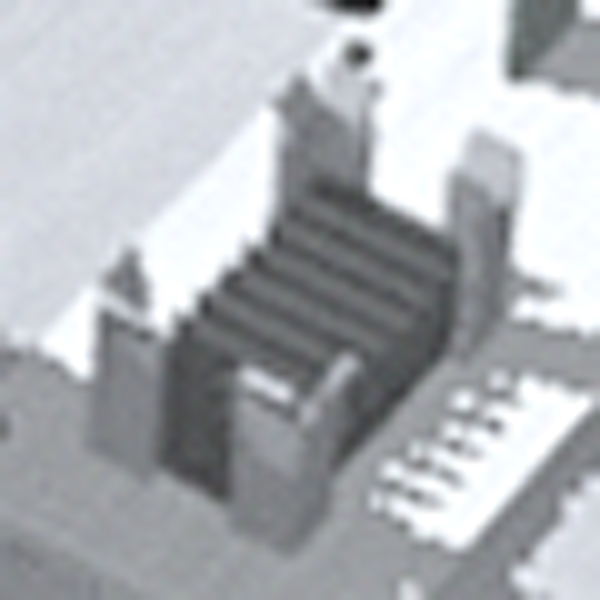

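```bash
python3 - <<'E'
from h import *
a=load('top0')['image'][:,:,::-1]; b=load('scene0')['image'][:,:,::-1]
g=lambda im:cv2.convertScaleAbs(im,alpha=1.8,beta=0)
cv2.imwrite('pics/d2.png',cv2.resize(g(b[165:225,335:415]),None,fx=10,fy=10,interpolation=cv2.INTER_CUBIC))
cv2.imwrite('pics/d4.png',cv2.resize(g(a[215:270,175:275]),None,fx=8,fy=8,interpolation=cv2.INTER_CUBIC))
E
```

```text
(no output)
```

View pics/d2.png

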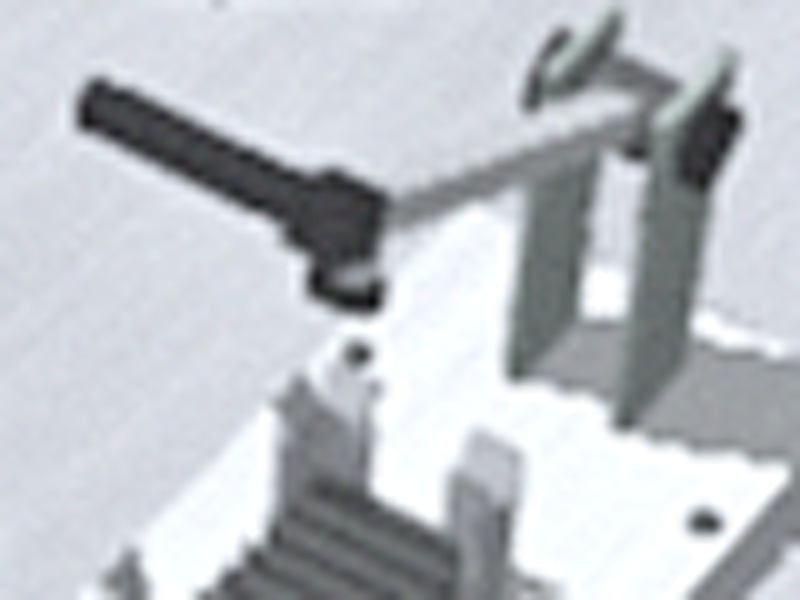

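View pics/d4.png

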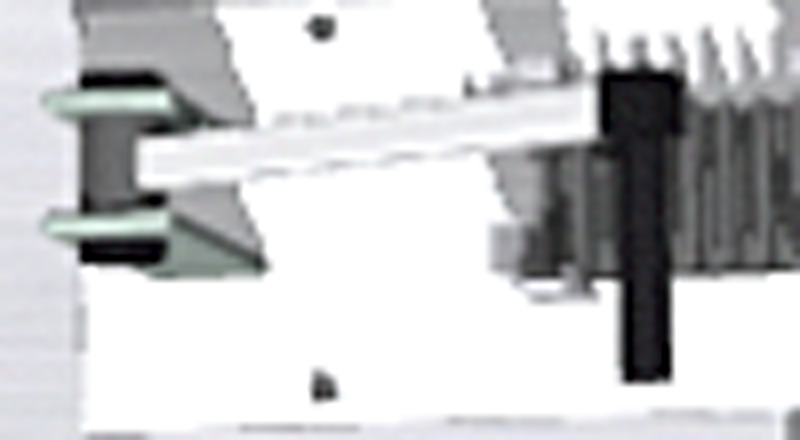

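```bash
python3 - <<'E'
from h import *
t=load('top0'); sc=load('scene0')
un=lambda p,s,o:((p[0]+.5)/s-.5+o[0],(p[1]+.5)/s-.5+o[1])
a=np.radians(3.15);o=np.array([543.4,117.7]);R=np.array([[np.cos(a),-np.sin(a)],[np.sin(a),np.cos(a)]])
F=lambda X:(R.T@(np.array(X)[:2]-o)).round(1)
o2,d1=ray(sc,un((88,105),10,(335,165)));_,d2=ray(sc,un((300,195),10,(335,165)))
n=np.cross(d1,d2)
for p in [(646,380),(645,300),(643,200),(642,130)]:
    o1,d=ray(t,un(p,8,(175,215))); X=o1+d*(n@(o2-o1))/(n@d); print(X.round(1),F(X))
for p in [(608,280),(370,408)]: print('sink top',F(onz(t,un(p,12,(230,215)),42)))
for p in [(320,185),(455,240),(180,325),(220,485)]: print('sink sc',F(onz(sc,un(p,10,(335,195)),42)))
# post caps
for p in [(45,102),(165,100),(45,228),(165,228)]: print('cap',F(onz(t,un(p,8,(175,215)),122)))
E
```

```text
[473.7 110.3 174.1] [-70.   -3.5]
[493.9 111.1 175.4] [-49.8  -3.9]
[519.2 112.3 176.8] [-24.5  -4. ]
[537.  113.1 177.9] [-6.7 -4.3]
sink top [ -3.3 -45.5]
sink top [-26.7   1.4]
sink sc [-23.4  37.7]
sink sc [15.7 41.4]
sink sc [-24.6 -26.1]
sink sc [ 13.9 -65.8]
cap [ 16.5 166.3]
cap [ 15.8 133.2]
cap [-18.1 166.1]
cap [-19.3 133.1]
```

```bash
cat >> h.py <<'E'
from scipy.spatial.transform import Rotation as Ro
def st():
    s=ctrl.sense(); e=s['ee_rot']
    print('t',round(s['time'],2),'tcp',s['tcp_pos'].round(1),'rot',e.round(2),'F',s['force'].round(1),'T',s['torque'].round(2),'w',round(s['grip_width'],1),'q',s['qpos'].round(0))
    return s
def go(x,y,z,yaw):
    s=ctrl.sense(); R=Ro.from_euler('xyz',s['ee_rot'],degrees=True).as_matrix()
    d=R.T@(np.array([x,y,z])-s['tcp_pos'])
    r=-(yaw-s['ee_rot'][2]); r=(r+180)%360-180
    print('shift m',(d/1000).round(4),'roll',round(r,2))
E
python3 - <<'E'
from h import *
st(); go(503,111.5,248,-86.9)
E
```

```text
t 0.1 tcp [ 147.6 -529.6  247.8] rot [-8.998e+01  7.000e-02 -7.443e+01] F [ 0.  -0.3  0.4] T [ 0.04 -0.02 -0.02] w 85.6 q [-87.  22.  74.  -0.  84. -12.]
shift m [-0.5221  0.0006  0.5144] roll 12.47
```

Candidates (top view): for the spacer, the white frame (428,275) is chosen. I rejected the blue frame (373,299) and the orange frame (311,310). For the lid, the bare metal plate with a disc (392,203) is chosen. I rejected the orange lid (421,158) and the square blank (499,212). Crops c2 and c4 confirm both choices. The sensor arm's peg is at top (256,250) and stands at about 0.42 rad.

>>> move_arm(
  motion=[
    {"xyz": [-0.01,0,0.01],"roll": 1},
    {"xyz": [-0.03,0,0.03],"roll": 2},
    {"xyz": [-0.058,0,0.057],"roll": 3},
    {"xyz": [-0.087,0,0.086],"roll": 4},
    {"xyz": [-0.116,0,0.114],"roll": 5},
    {"xyz": [-0.145,0,0.143],"roll": 6},
    {"xyz": [-0.174,0,0.172],"roll": 7},
    {"xyz": [-0.203,0,0.2],"roll": 8},
    {"xyz": [-0.232,0,0.229],"roll": 9},
    {"xyz": [-0.261,0,0.257],"roll": 10},
  ],
  gripper=0.0854,
  grip_force=30,
)

```text
time: 0.93
tcp_pos: [325.5, -207.4, 248.3]
ee_rot: [-90.0, 0.0, -84.5]
force: [1.2, -0.9, 0.1]
grip_width: 85.3
```

```bash
python3 - <<'E'
from h import *
st(); go(503,111.5,248,-86.9)
E
```

```text
t 0.93 tcp [ 325.5 -207.4  248.3] rot [-9.000e+01  1.000e-02 -8.451e+01] F [ 1.2 -0.9  0.1] T [-0.04 -0.01 -0.  ] w 85.3 q [-50.   5.  97.   0.  78.  34.]
shift m [-3.005e-01  3.000e-04  2.072e-01] roll 2.39
```

>>> move_arm(
  motion=[
    {"xyz": [-0.033,0,0.023],"roll": 1},
    {"xyz": [-0.067,0,0.046],"roll": 2},
    {"xyz": [-0.1,0,0.069],"roll": 2.4},
    {"xyz": [-0.134,0,0.092],"roll": 2.4},
    {"xyz": [-0.167,0,0.115],"roll": 2.4},
    {"xyz": [-0.2,0,0.138],"roll": 2.4},
    {"xyz": [-0.234,0,0.161],"roll": 2.4},
    {"xyz": [-0.267,0,0.184],"roll": 2.4},
    {"xyz": [-0.29,0,0.2],"roll": 2.4},
    {"xyz": [-0.3,0,0.207],"roll": 2.4},
  ],
)

```text
time: 1.77
tcp_pos: [502.9, 112.3, 247.7]
ee_rot: [-90.0, 0.0, -86.6]
force: [-0.4, -0.2, -0.1]
grip_width: 85.3
```

```bash
python3 - <<'E'
from h import *
st(); go(503,111.5,176,-86.9)
for n in('scene','top'): snap(n,n+'1')
b=load('scene1')['image'][:,:,::-1];a=load('top1')['image'][:,:,::-1]
cv2.imwrite('pics/e1.png',np.hstack([cv2.resize(b[110:250,310:450],(400,400)),cv2.resize(a[180:300,180:300],(400,400))]))
E
```

```text
t 1.77 tcp [502.9 112.3 247.7] rot [-9.004e+01  3.000e-02 -8.665e+01] F [-0.4 -0.2 -0.1] T [ 0.03 -0.03 -0.01] w 85.3 q [-1. 18. 80.  0. 82. 86.]
shift m [0.0008 0.0717 0.0001] roll 0.25
```

View pics/e1.png

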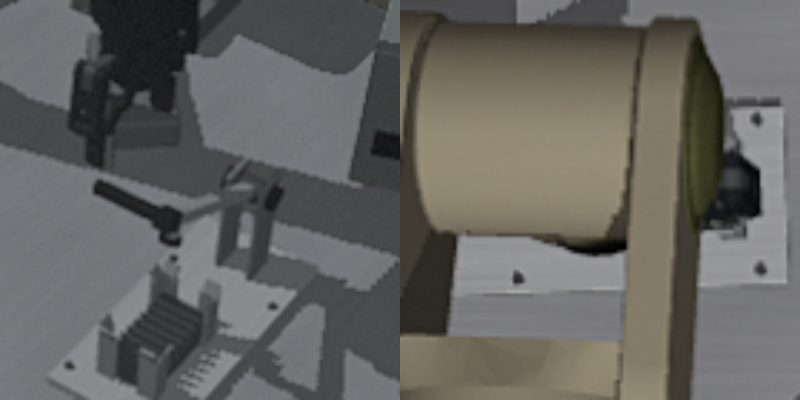

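>>> move_arm(
  motion=[
    {"xyz": [0,0.015,0]},
    {"xyz": [0,0.035,0]},
    {"xyz": [0,0.052,0]},
    {"xyz": [0,0.064,0]},
    {"xyz": [0,0.07,0]},
    {"xyz": [0,0.072,0]},
    {"xyz": [0,0.072,0]},
  ],
)

```text
schema error: expected keys xyz, roll
```

```bash
python3 - <<'E'
from h import *
st(); snap('scene','scene2')
b=load('scene2')['image'][:,:,::-1]
cv2.imwrite('pics/e2.png',cv2.resize(b[130:230,320:430],None,fx=6,fy=6))
E
```

```text
t 1.87 tcp [502.2 110.4 247.7] rot [-90.06   0.   -86.68] F [ 0.2 -0.  -0.4] T [ 0.01 -0.02 -0.01] w 85.7 q [-1. 18. 80. -0. 82. 86.]
```

View pics/e2.png

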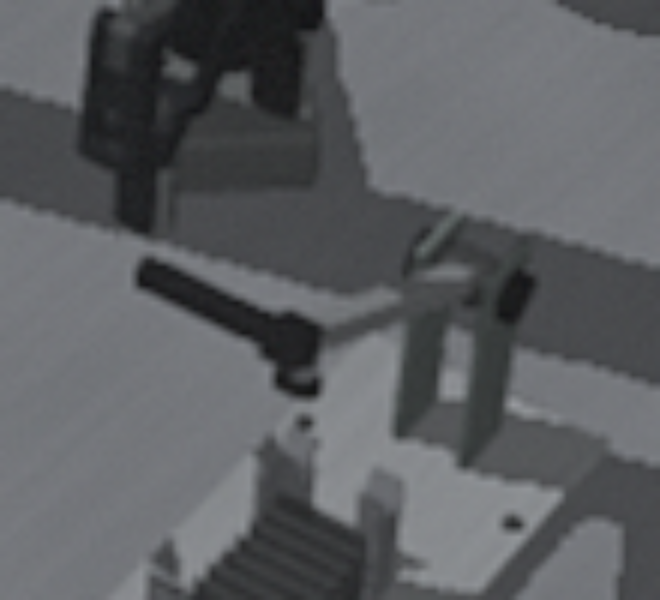

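>>> move_arm(
  motion=[
    {"xyz": [-0.001,0.015,0],"roll": 0},
    {"xyz": [-0.001,0.035,0],"roll": 0},
    {"xyz": [-0.001,0.052,0],"roll": 0},
    {"xyz": [-0.001,0.064,0],"roll": 0},
    {"xyz": [-0.001,0.07,0],"roll": 0},
    {"xyz": [-0.001,0.072,0],"roll": 0},
    {"xyz": [-0.001,0.072,0],"roll": 0},
  ],
)

```text
time: 2.5
tcp_pos: [501.8, 109.4, 176.5]
ee_rot: [-90.0, -0.0, -86.9]
force: [0.4, -0.8, -0.1]
grip_width: 85.4
```

```bash
python3 - <<'E'
from h import *
st(); snap('scene','scene3')
b=load('scene3')['image'][:,:,::-1]
cv2.imwrite('pics/e3.png',cv2.resize(b[130:230,320:430],None,fx=6,fy=6))
E
```

```text
t 2.5 tcp [501.8 109.4 176.5] rot [-9.001e+01 -1.000e-02 -8.690e+01] F [ 0.4 -0.8 -0.1] T [ 0.02  0.01 -0.01] w 85.4 q [-1. 22. 87. -0. 71. 86.]
```

View pics/e3.png

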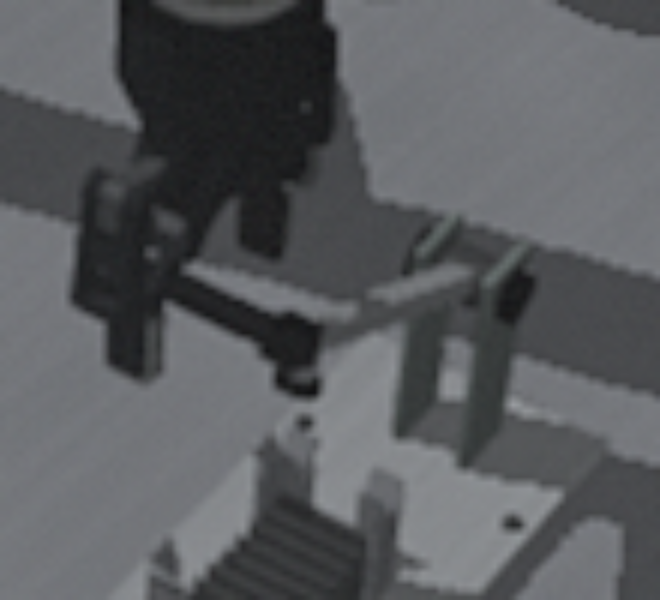

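>>> move_arm(
  motion=[
    {"xyz": [0,0,0],"roll": 0},
    {"xyz": [0,0,0],"roll": 0},
    {"xyz": [0,0,0],"roll": 0},
    {"xyz": [0,0,0],"roll": 0},
    {"xyz": [0,0,0],"roll": 0},
    {"xyz": [0,0,0],"roll": 0},
    {"xyz": [0,0,0],"roll": 0},
    {"xyz": [0,0,0],"roll": 0},
  ],
  gripper=0.005,
  grip_force=30,
)

```text
time: 3.22
tcp_pos: [501.9, 111.3, 176.1]
ee_rot: [-90.0, 0.1, -86.8]
force: [1.5, 6.4, -2.0]
grip_width: 13.4
```

```bash
python3 - <<'E'
from h import *
s=st(); snap('scene','scene4')
b=load('scene4')['image'][:,:,::-1]
cv2.imwrite('pics/e4.png',cv2.resize(b[130:230,320:430],None,fx=6,fy=6))
E
```

```text
t 3.22 tcp [501.9 111.3 176.1] rot [-90.01   0.12 -86.81] F [ 1.5  6.4 -2. ] T [ 0.83 -0.17 -0.07] w 13.4 q [-1. 22. 87.  0. 71. 86.]
```

View pics/e4.png

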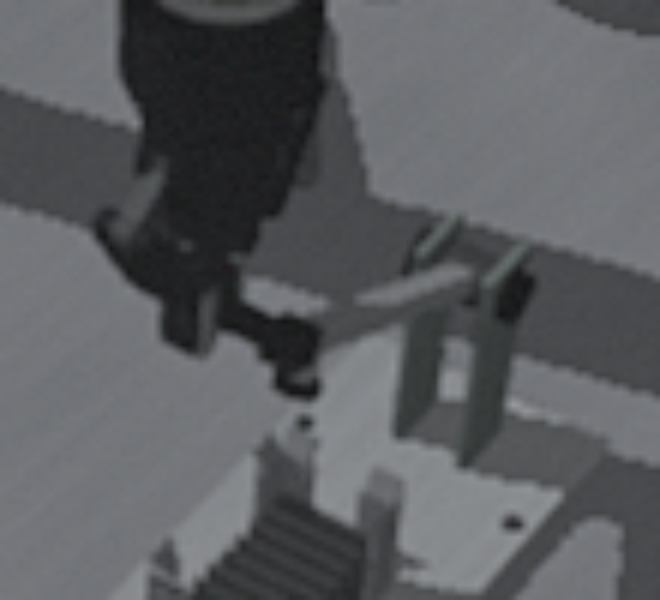

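```bash
python3 - <<'E'
import numpy as np
def arc(t0,ts):
    for t in ts: print(round(t,3),'x %.1f y %.1f'%(-170*(np.cos(t0)-np.cos(t)),-170*(np.sin(t)-np.sin(t0))))
arc(.425,np.linspace(.425,.95,11)[1:]);arc(.95,np.linspace(.95,1.45,11)[1:])
E
```

```text
0.478 x -3.9 y -8.0
0.53 x -8.2 y -15.8
0.582 x -12.9 y -23.4
0.635 x -18.0 y -30.7
0.688 x -23.5 y -37.8
0.74 x -29.3 y -44.5
0.792 x -35.5 y -51.0
0.845 x -42.0 y -57.1
0.898 x -48.9 y -62.8
0.95 x -56.0 y -68.2
1.0 x -7.0 y -4.8
1.05 x -14.3 y -9.2
1.1 x -21.8 y -13.2
1.15 x -29.4 y -16.9
1.2 x -37.3 y -20.2
1.25 x -45.3 y -23.0
1.3 x -53.4 y -25.5
1.35 x -61.7 y -27.6
1.4 x -70.0 y -29.2
1.45 x -78.4 y -30.5
```

>>> move_arm(
  motion=[
    {"xyz": [-0.005,-0.008,0],"roll": 0},
    {"xyz": [-0.01,-0.016,0],"roll": 0},
    {"xyz": [-0.0145,-0.0235,0],"roll": 0},
    {"xyz": [-0.02,-0.031,0],"roll": 0},
    {"xyz": [-0.0255,-0.038,0],"roll": 0},
    {"xyz": [-0.031,-0.0445,0],"roll": 0},
    {"xyz": [-0.0375,-0.051,0],"roll": 0},
    {"xyz": [-0.044,-0.057,0],"roll": 0},
    {"xyz": [-0.051,-0.063,0],"roll": 0},
    {"xyz": [-0.058,-0.068,0],"roll": 0},
  ],
)

```text
time: 4.1
tcp_pos: [498.9, 167.4, 246.6]
ee_rot: [-89.9, -0.2, -86.9]
force: [-1.0, -10.9, 7.3]
grip_width: 12.6
```

```bash
python3 - <<'E'
from h import *
s=st(); snap('scene','scene5')
b=load('scene5')['image'][:,:,::-1]
cv2.imwrite('pics/e5.png',cv2.resize(b[100:230,320:450],None,fx=5,fy=5))
E
```

```text
t 4.1 tcp [498.9 167.4 246.6] rot [-89.88  -0.2  -86.86] F [ -1.  -10.9   7.3] T [-2.02  0.22 -0.05] w 12.6 q [ 6. 19. 78. -0. 82. 93.]
```

View pics/e5.png

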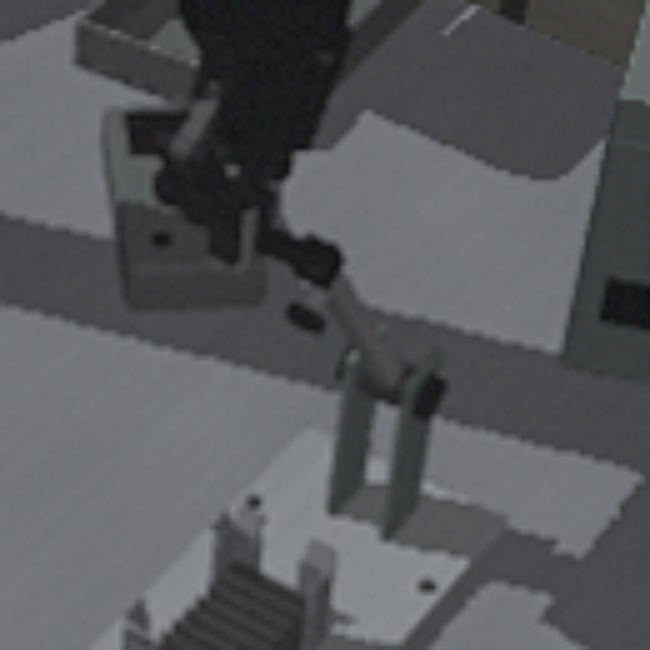

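>>> move_arm(
  motion=[
    {"xyz": [-0.0065,-0.006,0],"roll": 0},
    {"xyz": [-0.0135,-0.0105,0],"roll": 0},
    {"xyz": [-0.021,-0.0147,0],"roll": 0},
    {"xyz": [-0.029,-0.0184,0],"roll": 0},
    {"xyz": [-0.037,-0.0217,0],"roll": 0},
    {"xyz": [-0.045,-0.0245,0],"roll": 0},
    {"xyz": [-0.053,-0.027,0],"roll": 0},
    {"xyz": [-0.0615,-0.0291,0],"roll": 0},
    {"xyz": [-0.07,-0.0307,0],"roll": 0},
    {"xyz": [-0.0785,-0.032,0],"roll": 0},
  ],
)

```text
time: 4.98
tcp_pos: [494.6, 247.0, 277.9]
ee_rot: [-89.9, -0.0, -86.8]
force: [1.9, -5.1, 8.2]
grip_width: 12.4
```

```bash
python3 - <<'E'
from h import *
s=st(); snap('scene','scene6')
b=load('scene6')['image'][:,:,::-1]
cv2.imwrite('pics/e6.png',cv2.resize(b[100:230,320:450],None,fx=5,fy=5))
E
```

```text
t 4.98 tcp [494.6 247.  277.9] rot [-8.985e+01 -3.000e-02 -8.684e+01] F [ 1.9 -5.1  8.2] T [-1.04 -0.31 -0.06] w 12.4 q [ 14.  21.  71.  -0.  88. 101.]
```

View pics/e6.png

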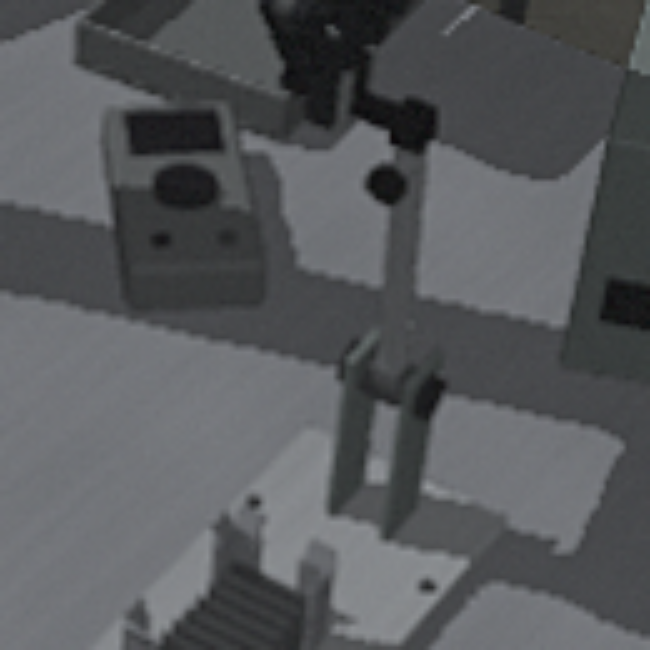

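>>> move_arm(
  motion=[
    {"xyz": [0,0,0],"roll": 0},
    {"xyz": [0,0,0],"roll": 0},
    {"xyz": [0,0,0],"roll": 0},
    {"xyz": [0,0,0],"roll": 0},
    {"xyz": [0,0,0],"roll": 0},
    {"xyz": [0,-0.01,0],"roll": 0},
    {"xyz": [0,-0.03,0],"roll": 0},
    {"xyz": [0,-0.045,0],"roll": 0},
    {"xyz": [0,-0.05,0],"roll": 0},
  ],
  gripper=0.0854,
)

```text
time: 5.78
tcp_pos: [494.8, 246.7, 328.5]
ee_rot: [-89.8, 0.0, -86.8]
force: [-0.5, -0.4, 0.5]
grip_width: 85.1
```

```bash
python3 - <<'E'
from h import *
s=st(); snap('scene','scene7'); go(463.3,-282.9,150,6.6)
b=load('scene7')['image'][:,:,::-1]
cv2.imwrite('pics/e7.png',cv2.resize(b[80:230,320:450],None,fx=4,fy=4))
E
```

```text
t 5.78 tcp [494.8 246.7 328.5] rot [-8.981e+01  5.000e-02 -8.683e+01] F [-0.5 -0.4  0.5] T [-0.01 -0.   -0.01] w 85.1 q [ 14.  20.  65.   0.  96. 101.]
shift m [ 0.5272  0.1776 -0.0613] roll -93.44
```

View pics/e7.png

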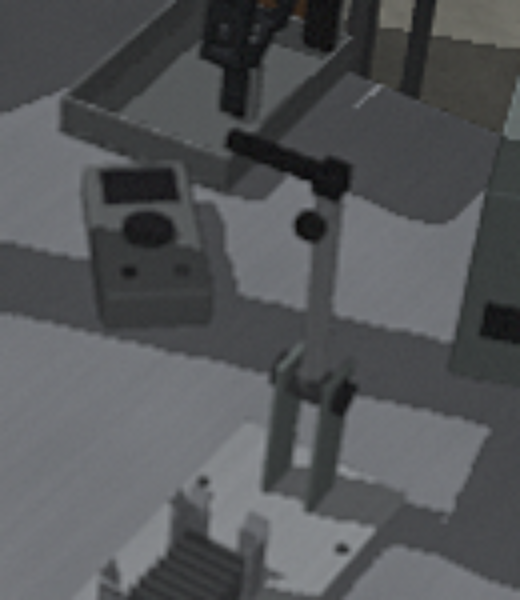

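>>> move_arm(
  motion=[
    {"xyz": [0.02,0,-0.002],"roll": -4},
    {"xyz": [0.055,0.003,-0.006],"roll": -10},
    {"xyz": [0.092,0.01,-0.01],"roll": -17},
    {"xyz": [0.13,0.02,-0.015],"roll": -24},
    {"xyz": [0.168,0.03,-0.02],"roll": -31},
    {"xyz": [0.206,0.04,-0.024],"roll": -38},
    {"xyz": [0.244,0.05,-0.028],"roll": -45},
    {"xyz": [0.282,0.06,-0.033],"roll": -52},
    {"xyz": [0.32,0.07,-0.037],"roll": -59},
    {"xyz": [0.358,0.08,-0.042],"roll": -66},
  ],
)

```text
time: 6.67
tcp_pos: [473.3, -92.7, 250.8]
ee_rot: [-90.0, 0.1, -25.9]
force: [0.8, 0.3, -0.3]
grip_width: 85.4
```

```bash
python3 - <<'E'
from h import *
s=st();  go(463.3,-282.9,120,6.6)
E
```

```text
t 6.67 tcp [473.3 -92.7 250.8] rot [-8.999e+01  8.000e-02 -2.590e+01] F [ 0.8  0.3 -0.3] T [-0.04 -0.12 -0.04] w 85.4 q [-25.  15.  84.   0.  81.   1.]
shift m [ 0.0743  0.1306 -0.1755] roll -32.5
```

>>> move_arm(
  motion=[
    {"xyz": [0.014,0.015,-0.033],"roll": -7},
    {"xyz": [0.028,0.035,-0.067],"roll": -14},
    {"xyz": [0.042,0.06,-0.1],"roll": -21},
    {"xyz": [0.056,0.085,-0.133],"roll": -27},
    {"xyz": [0.068,0.11,-0.16],"roll": -31},
    {"xyz": [0.074,0.125,-0.174],"roll": -32.5},
    {"xyz": [0.0743,0.1306,-0.1755],"roll": -32.5},
    {"xyz": [0.0743,0.1306,-0.1755],"roll": -32.5},
  ],
)

```text
time: 7.33
tcp_pos: [462.1, -281.4, 119.2]
ee_rot: [-89.8, 0.2, 6.1]
force: [-0.2, -0.2, 0.4]
grip_width: 85.3
```

```bash
python3 - <<'E'
from h import *
s=st();  go(463.3,-282.9,10,6.6); snap('scene','scene8'); snap('top','top8'); st()
b=load('scene8')['image'][:,:,::-1]; a=load('top8')['image'][:,:,::-1]
cv2.imwrite('pics/e8.png',np.hstack([cv2.resize(b[250:350,180:280],(400,400)),cv2.resize(a[220:320,380:480],(400,400))]))
E
```

```text
t 7.33 tcp [ 462.1 -281.4  119.2] rot [-89.78   0.17   6.15] F [-0.2 -0.2  0.4] T [ 0.01  0.05 -0.03] w 85.3 q [-44.  28.  87.   0.  65. -50.]
shift m [ 0.0013  0.1092 -0.0021] roll -0.45
t 7.43 tcp [ 463.3 -280.6  121.7] rot [-89.97   0.     6.28] F [0.2 0.2 0.3] T [-0.01  0.02 -0.  ] w 85.3 q [-44.  28.  87.   0.  65. -50.]
```

View pics/e8.png

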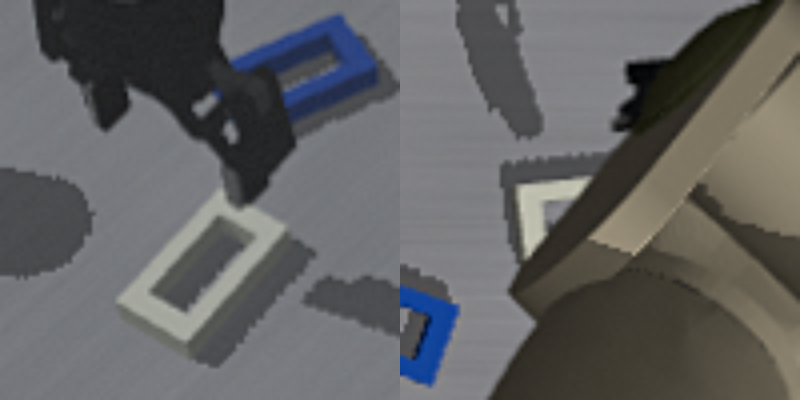

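```bash
python3 - <<'E'
from h import *
sc=load('scene8')
P=np.array([onz(sc,((x+.5)/4-.5+180,(y+.5)/4-.5+250),18)[:2] for x,y in [(222,190),(288,228),(190,343),(117,300)]])
print(P.round(1),P.mean(0)); 
for i in range(4):
    v=P[(i+1)%4]-P[i]; print(np.linalg.norm(v).round(1),np.degrees(np.arctan2(v[1],v[0])).round(1))
st();go(463.3,-283,17,6.6)
E
```

```text
[[ 433.1 -241.9]
 [ 481.1 -236.7]
 [ 493.2 -324. ]
 [ 442.3 -330.3]] [ 462.43700003 -283.22975918]
48.3 6.1
88.1 -82.1
51.4 -172.9
88.9 95.9
t 7.43 tcp [ 463.3 -280.6  121.7] rot [-89.97   0.     6.28] F [0.2 0.2 0.3] T [-0.01  0.02 -0.  ] w 85.3 q [-44.  28.  87.   0.  65. -50.]
shift m [-0.0003  0.1047 -0.0025] roll -0.32
```

>>> move_arm(
  motion=[
    {"xyz": [0,0.02,-0.002],"roll": -0.3},
    {"xyz": [0,0.05,-0.0025],"roll": -0.3},
    {"xyz": [0,0.075,-0.0025],"roll": -0.3},
    {"xyz": [0,0.092,-0.0025],"roll": -0.3},
    {"xyz": [0,0.1,-0.0025],"roll": -0.3},
    {"xyz": [0,0.102,-0.0025],"roll": -0.3},
    {"xyz": [0,0.102,-0.0025],"roll": -0.3},
  ],
)

```text
time: 8.02
tcp_pos: [464.1, -283.6, 20.4]
ee_rot: [-90.1, -0.0, 6.6]
force: [0.1, -0.6, 0.1]
grip_width: 85.1
```

```bash
python3 - <<'E'
from h import *
st();go(463.3,-283,17,6.6)
E
```

```text
t 8.02 tcp [ 464.1 -283.6   20.4] rot [-9.005e+01 -5.000e-02  6.640e+00] F [ 0.1 -0.6  0.1] T [-0.02  0.   -0.03] w 85.1 q [-44.  37.  92.   0.  51. -51.]
shift m [-0.0007  0.0034  0.0007] roll 0.04
```

>>> move_arm(
  motion=[
    {"xyz": [-0.0005,0.0025,0.0005],"roll": 0},
    {"xyz": [-0.0005,0.0025,0.0005],"roll": 0},
    {"xyz": [-0.0005,0.0025,0.0005],"roll": 0},
    {"xyz": [-0.0005,0.0025,0.0005],"roll": 0},
    {"xyz": [-0.0005,0.0025,0.0005],"roll": 0},
    {"xyz": [-0.0005,0.0025,0.0005],"roll": 0},
    {"xyz": [-0.0005,0.0025,0.0005],"roll": 0},
  ],
  gripper=0.03,
  grip_force=40,
)

```text
time: 8.6
tcp_pos: [463.3, -283.8, 17.9]
ee_rot: [-90.1, -0.1, 6.6]
force: [-0.4, 1.4, 6.1]
grip_width: 49.0
```

```bash
python3 - <<'E'
from h import *
st();go(463.3,-283,17,6.6)
E
```

```text
t 8.6 tcp [ 463.3 -283.8   17.9] rot [-9.006e+01 -6.000e-02  6.590e+00] F [-0.4  1.4  6.1] T [0.2  0.13 0.  ] w 49.0 q [-44.  37.  92.   0.  51. -51.]
shift m [0.0001 0.0009 0.0008] roll -0.01
```

>>> move_arm(
  motion=[
    {"xyz": [0,-0.01,0],"roll": 0},
    {"xyz": [0,-0.03,0],"roll": 0},
    {"xyz": [0,-0.06,0],"roll": 0},
    {"xyz": [0,-0.09,0],"roll": 0},
    {"xyz": [0,-0.115,0],"roll": 0},
    {"xyz": [0,-0.128,0],"roll": 0},
    {"xyz": [0,-0.132,0],"roll": 0},
    {"xyz": [0,-0.132,0],"roll": 0},
  ],
)

```text
time: 9.27
tcp_pos: [463.1, -283.7, 150.1]
ee_rot: [-90.1, -0.1, 6.6]
force: [-0.5, -0.0, -1.4]
grip_width: 49.1
```

```bash
python3 - <<'E'
from h import *
st();snap('scene','scene9'); st(); go(542.5,117.3,150,3.1)
b=load('scene9')['image'][:,:,::-1]
cv2.imwrite('pics/e9.png',cv2.resize(b[200:300,170:270],None,fx=6,fy=6))
E
```

```text
t 9.27 tcp [ 463.1 -283.7  150.1] rot [-9.009e+01 -7.000e-02  6.590e+00] F [-0.5 -0.  -1.4] T [ 0.07 -0.01  0.  ] w 49.1 q [-44.  26.  84.  -0.  69. -51.]
t 9.32 tcp [ 462.8 -283.4  148.9] rot [-90.     0.     6.59] F [-0.2  0.3 -1. ] T [-0.    0.04 -0.01] w 49.0 q [-44.  26.  85.  -0.  69. -51.]
shift m [ 0.1252 -0.0011  0.3889] roll 3.49
```

View pics/e9.png

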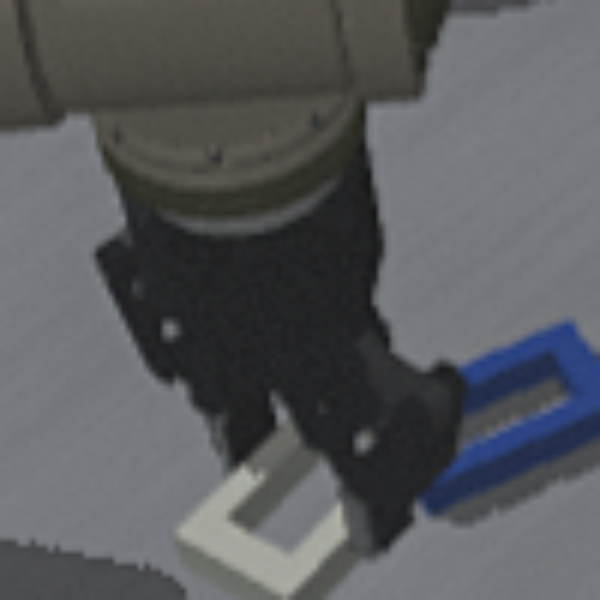

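>>> move_arm(
  motion=[
    {"xyz": [0.006,0,0.02],"roll": 0.5},
    {"xyz": [0.018,0,0.055],"roll": 1},
    {"xyz": [0.03,0,0.092],"roll": 1.5},
    {"xyz": [0.042,0,0.129],"roll": 2},
    {"xyz": [0.054,0,0.166],"roll": 2.5},
    {"xyz": [0.066,0,0.203],"roll": 3},
    {"xyz": [0.078,0,0.24],"roll": 3.5},
    {"xyz": [0.09,0,0.277],"roll": 3.5},
    {"xyz": [0.102,0,0.314],"roll": 3.5},
    {"xyz": [0.112,0,0.346],"roll": 3.5},
  ],
)

```text
time: 10.15
tcp_pos: [534.0, 75.5, 147.6]
ee_rot: [-90.0, 0.2, 3.1]
force: [0.9, -0.1, -1.3]
grip_width: 48.9
```

```bash
python3 - <<'E'
from h import *
st(); go(542.3,117.3,140,3.1)
E
```

```text
t 10.15 tcp [534.   75.5 147.6] rot [-89.97   0.16   3.13] F [ 0.9 -0.1 -1.3] T [-0.   -0.11  0.08] w 48.9 q [-5. 26. 85.  0. 69. -8.]
shift m [0.0106 0.0075 0.0413] roll 0.03
```

>>> move_arm(
  motion=[
    {"xyz": [0.006,0.002,0.022],"roll": 0},
    {"xyz": [0.0095,0.005,0.036],"roll": 0},
    {"xyz": [0.0105,0.007,0.041],"roll": 0},
    {"xyz": [0.0105,0.007,0.041],"roll": 0},
    {"xyz": [0.0105,0.007,0.041],"roll": 0},
  ],
)

```text
time: 10.57
tcp_pos: [542.4, 113.9, 141.1]
ee_rot: [-90.0, 0.1, 3.1]
force: [0.9, -1.0, -1.6]
grip_width: 49.1
```

```bash
python3 - <<'E'
from h import *
st();snap('scene','scene10'); snap('top','top10'); st(); go(542.3,117.3,110,3.1)
b=load('scene10')['image'][:,:,::-1];a=load('top10')['image'][:,:,::-1]
g=lambda im:cv2.convertScaleAbs(im,alpha=1.8,beta=0)
cv2.imwrite('pics/e10.png',np.hstack([cv2.resize(g(b[160:260,320:420]),(500,500),interpolation=cv2.INTER_CUBIC),cv2.resize(g(a[200:270,230:300]),(300,500))]))
E
```

```text
t 10.57 tcp [542.4 113.9 141.1] rot [-90.01   0.11   3.09] F [ 0.9 -1.  -1.6] T [-0.03 -0.04  0.01] w 49.1 q [-0. 28. 83. -0. 69. -3.]
t 10.67 tcp [542.7 113.4 141.8] rot [-9.001e+01  4.000e-02  3.020e+00] F [-0.   0.6 -1.2] T [-0.   -0.02 -0.03] w 48.9 q [-0. 28. 83. -0. 69. -3.]
shift m [-0.0002  0.0318  0.0039] roll -0.08
```

View pics/e10.png

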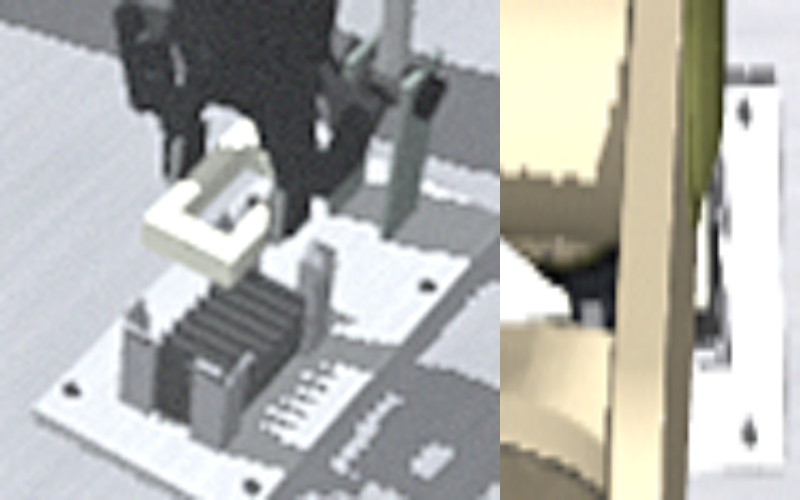

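```bash
python3 - <<'E'
from h import *
b=load('scene10')['image'][:,:,::-1]
g=lambda im:cv2.convertScaleAbs(im,alpha=1.3,beta=0)
cv2.imwrite('pics/f1.png',cv2.resize(g(b[182:222,343:393]),None,fx=16,fy=15,interpolation=cv2.INTER_CUBIC) if 0 else cv2.resize(g(b[182:219,343:393]),None,fx=16,fy=16,interpolation=cv2.INTER_CUBIC))
cv2.imwrite('pics/f2.png',cv2.resize(g(b[205:259,325:395]),None,fx=11,fy=11,interpolation=cv2.INTER_CUBIC))
E
```

```text
(no output)
```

View pics/f1.png

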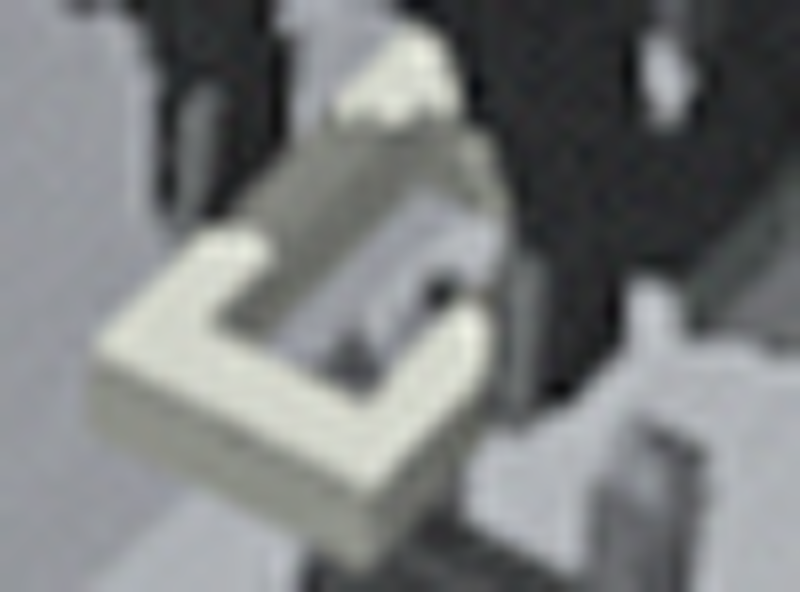

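View pics/f2.png

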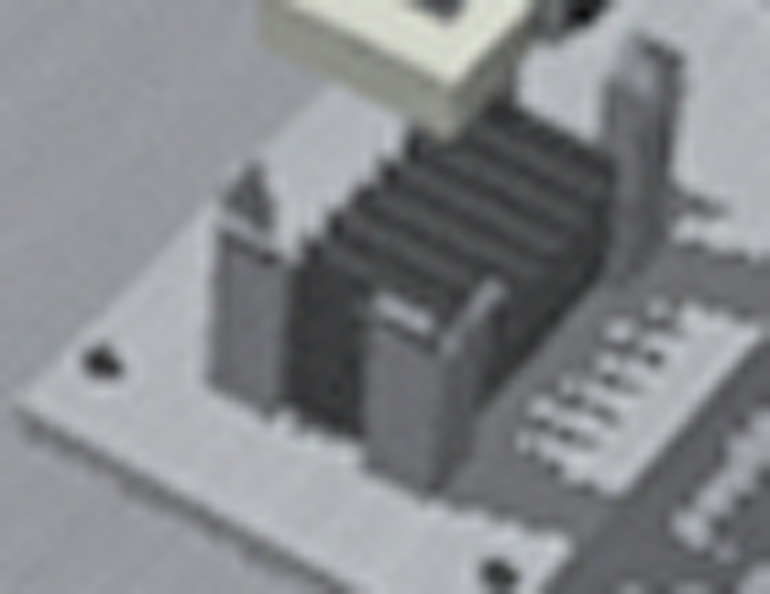

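```bash
python3 - <<'E'
from h import *
sc=load('scene10'); 
u1=lambda p:((p[0]+.5)/16-.5+343,(p[1]+.5)/16-.5+182)
u2=lambda p:((p[0]+.5)/11-.5+325,(p[1]+.5)/11-.5+205)
a=np.radians(3.15);R=np.array([[np.cos(a),-np.sin(a)],[np.sin(a),np.cos(a)]])
tl,tr=[onz(sc,u1(p),141.9) for p in [(97,345),(372,487)]]
bl,br=[onz(sc,u1(p),123.9) for p in [(88,415),(370,570)]]
print('spacer front corners',tl.round(1),tr.round(1),bl.round(1),br.round(1))
m=(tl+tr+bl+br)[:2]/4
a2=np.radians(3.05);print('spacer centre by scene',m+45*np.array([-np.sin(a2),np.cos(a2)]))
o=np.array([543.4,117.7]);F=lambda X:(R.T@(np.array(X)[:2]-o)).round(1)
for p in [(210,388),(275,415),(365,462),(430,492)]: print('guide base',F(onz(sc,u2(p),12)))
for p in [(103,363),(497,574)]: print('hole',F(onz(sc,u2(p),12)))
E
```

```text
spacer front corners [519.4  67.7 141.9] [568.7  69.4 141.9] [516.8  70.3 123.9] [568.9  70.7 123.9]
spacer centre by scene [541.05373539 114.4565613 ]
guide base [-32.6 -52.6]
guide base [-15.6 -50.6]
guide base [  9.3 -50.4]
guide base [ 26.4 -49.3]
hole [-57.2 -60.9]
hole [ 52. -61.]
```

```bash
python3 - <<'E'
from h import *
st(); go(542.2,115.3,92,3.15)
E
```

```text
t 10.67 tcp [542.7 113.4 141.8] rot [-9.001e+01  4.000e-02  3.020e+00] F [-0.   0.6 -1.2] T [-0.   -0.02 -0.03] w 48.9 q [-0. 28. 83. -0. 69. -3.]
shift m [-0.0004  0.0498  0.0019] roll -0.13
```

>>> move_arm(
  motion=[
    {"xyz": [-0.0004,0.01,0.002],"roll": -0.1},
    {"xyz": [-0.0004,0.025,0.002],"roll": -0.1},
    {"xyz": [-0.0004,0.04,0.002],"roll": -0.1},
    {"xyz": [-0.0004,0.048,0.002],"roll": -0.1},
    {"xyz": [-0.0004,0.05,0.002],"roll": -0.1},
    {"xyz": [-0.0004,0.05,0.002],"roll": -0.1},
  ],
)

```text
time: 11.17
tcp_pos: [542.1, 116.2, 91.5]
ee_rot: [-90.0, 0.1, 3.2]
force: [0.1, -0.1, -1.0]
grip_width: 49.3
```

```bash
python3 - <<'E'
from h import *
st();snap('scene','scene11');  st(); go(542.2,115.3,60,3.15)
b=load('scene11')['image'][:,:,::-1]
g=lambda im:cv2.convertScaleAbs(im,alpha=1.3,beta=0)
cv2.imwrite('pics/f3.png',cv2.resize(g(b[195:250,335:400]),None,fx=11,fy=11,interpolation=cv2.INTER_CUBIC))
E
```

```text
t 11.17 tcp [542.1 116.2  91.5] rot [-9.00e+01  6.00e-02  3.17e+00] F [ 0.1 -0.1 -1. ] T [-0.01  0.01 -0.03] w 49.3 q [-0. 32. 87. -0. 62. -3.]
t 11.22 tcp [542.5 116.3  92.2] rot [-9.00e+01 -2.00e-02  3.18e+00] F [ 1.2  0.3 -0.2] T [-0.03  0.    0.02] w 48.8 q [-0. 31. 86.  0. 62. -3.]
shift m [-0.0003  0.0322 -0.001 ] roll 0.03
```

View pics/f3.png

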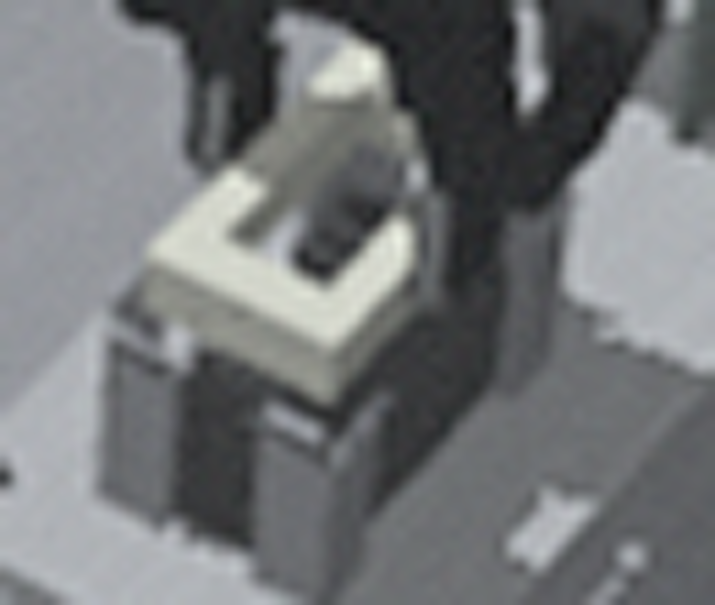

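```bash
python3 - <<'E'
from h import *
sc=load('scene11')
u=lambda p:((p[0]+.5)/11-.5+335,(p[1]+.5)/11-.5+195)
a=np.radians(3.15);R=np.array([[np.cos(a),-np.sin(a)],[np.sin(a),np.cos(a)]])
o=np.array([540.5,116.3]);F=lambda X:(R.T@(np.array(X)[:2]-o)).round(1)
for n,p,z in [('FLtop spacer',(148,255),92),('FRtop',(335,348),92),('FRbot',(335,398),74),('FLbot',(140,300),74),('guide FR corner',(325,432),73),('FR lip left',(268,405),73),('FR lip right',(385,400),73),('FL corner',(108,322),73),('FL lip r',(185,352),73),('BR top',(565,200),73)]:
    print(n,F(onz(sc,u(p),z)))
for x,y in [(27,-47),(-27,-47),(27,47)]:
    q=proj(sc,[*(o+R@np.array([x,y])),73]); print((x,y),((q-[335,195])*11).round(0))
E
```

```text
FLtop spacer [-23.5 -46.4]
FRtop [ 25.7 -45.9]
FRbot [ 25.6 -43.6]
FLbot [-26.3 -44.1]
guide FR corner [ 29.  -52.8]
FR lip left [ 14.4 -53.4]
FR lip right [ 34.5 -36.7]
FL corner [-28.7 -53.3]
FL lip r [ -9.6 -50.7]
BR top [33.7 41.3]
(27, -47) [326. 408.]
(-27, -47) [125. 304.]
(27, 47) [548. 169.]
```

>>> move_arm(
  motion=[
    {"xyz": [-0.0003,0.006,-0.0005],"roll": 0},
    {"xyz": [-0.0003,0.012,-0.0005],"roll": 0},
    {"xyz": [-0.0003,0.016,-0.0005],"roll": 0},
    {"xyz": [-0.0003,0.02,-0.0005],"roll": 0},
    {"xyz": [-0.0003,0.02,-0.0005],"roll": 0},
  ],
)

```text
time: 11.63
tcp_pos: [541.6, 116.0, 71.1]
ee_rot: [-90.0, 0.1, 3.2]
force: [0.2, -0.2, -1.2]
grip_width: 48.9
```

```bash
python3 - <<'E'
from h import *
st();snap('scene','scene12');  st(); go(542.2,115.8,60,3.15)
b=load('scene12')['image'][:,:,::-1]
g=lambda im:cv2.convertScaleAbs(im,alpha=1.3,beta=0)
cv2.imwrite('pics/f4.png',cv2.resize(g(b[195:250,335:400]),None,fx=11,fy=11,interpolation=cv2.INTER_CUBIC))
E
```

```text
t 11.63 tcp [541.6 116.   71.1] rot [-8.999e+01  8.000e-02  3.190e+00] F [ 0.2 -0.2 -1.2] T [ 0.01 -0.   -0.  ] w 48.9 q [-0. 33. 88.  0. 59. -3.]
t 11.68 tcp [541.8 116.   71.5] rot [-9.0e+01  5.0e-02  3.2e+00] F [-1.4  0.3 -0.2] T [ 0.02 -0.04  0.05] w 49.0 q [-0. 33. 88. -0. 59. -3.]
shift m [ 0.0004  0.0115 -0.0002] roll 0.05
```

View pics/f4.png

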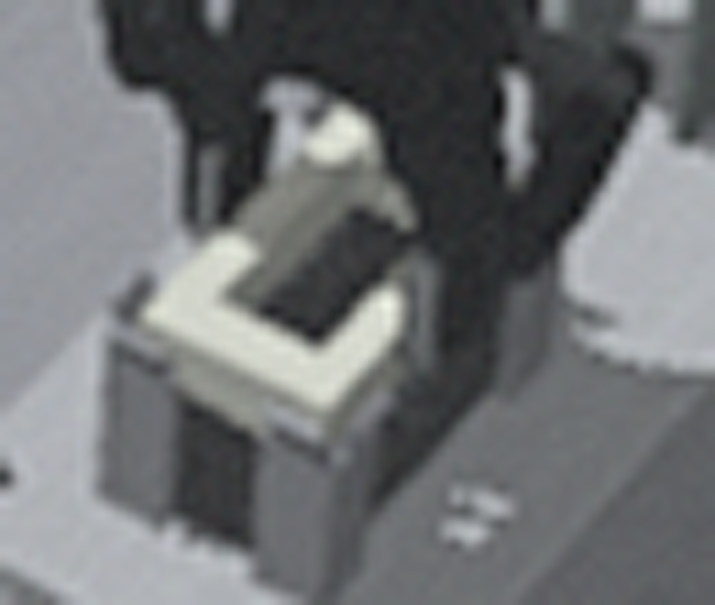

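>>> move_arm(
  motion=[
    {"xyz": [0,0.003,0],"roll": 0},
    {"xyz": [0,0.006,0],"roll": 0},
    {"xyz": [0,0.0085,0],"roll": 0},
    {"xyz": [0,0.0105,0],"roll": 0},
    {"xyz": [0,0.0115,0],"roll": 0},
    {"xyz": [0,0.0115,0],"roll": 0},
  ],
)

```text
time: 12.18
tcp_pos: [541.9, 116.0, 60.2]
ee_rot: [-90.0, 0.0, 3.2]
force: [0.2, -0.3, -1.1]
grip_width: 49.0
```

```bash
python3 - <<'E'
from h import *
st()
E
```

```text
t 12.18 tcp [541.9 116.   60.2] rot [-9.0e+01  2.0e-02  3.2e+00] F [ 0.2 -0.3 -1.1] T [ 0.03  0.02 -0.04] w 49.0 q [-0. 34. 88.  0. 58. -3.]
```

Still no contact, so I'll lower another millimetre or two.

>>> move_arm(
  motion=[
    {"xyz": [0,0.0005,0],"roll": 0},
    {"xyz": [0,0.001,0],"roll": 0},
    {"xyz": [0,0.0015,0],"roll": 0},
    {"xyz": [0,0.0015,0],"roll": 0},
  ],
)

```text
time: 12.52
tcp_pos: [542.1, 116.0, 59.9]
ee_rot: [-90.0, -0.0, 3.2]
force: [-2.8, 0.8, 8.1]
grip_width: 49.4
```

```bash
python3 - <<'E'
from h import *
st()
E
```

```text
t 12.52 tcp [542.1 116.   59.9] rot [-9.001e+01 -5.000e-02  3.200e+00] F [-2.8  0.8  8.1] T [-0.1   0.49 -0.06] w 49.4 q [-0. 34. 88. -0. 58. -3.]
```

>>> move_arm(
  motion=[
    {"xyz": [0,0,0],"roll": 0},
    {"xyz": [0,0,0],"roll": 0},
    {"xyz": [0,0,0],"roll": 0},
    {"xyz": [0,-0.005,0],"roll": 0},
    {"xyz": [0,-0.03,0],"roll": 0},
    {"xyz": [0,-0.065,0],"roll": 0},
    {"xyz": [0,-0.1,0],"roll": 0},
    {"xyz": [0,-0.12,0],"roll": 0},
  ],
  gripper=0.075,
)

```text
time: 13.18
tcp_pos: [542.8, 116.0, 182.9]
ee_rot: [-90.0, -0.3, 3.2]
force: [0.6, -0.6, -0.1]
grip_width: 75.0
```

```bash
python3 - <<'E'
from h import *
st();snap('scene','scene13');  st(); go(633.3,-198,180,14.3)
b=load('scene13')['image'][:,:,::-1]
g=lambda im:cv2.convertScaleAbs(im,alpha=1.3,beta=0)
cv2.imwrite('pics/f5.png',cv2.resize(g(b[195:250,335:400]),None,fx=11,fy=11,interpolation=cv2.INTER_CUBIC))
cv2.imwrite('pics/f6.png',cv2.resize(g(b[305:365,285:345]),None,fx=10,fy=10,interpolation=cv2.INTER_CUBIC))
E
```

```text
t 13.18 tcp [542.8 116.  182.9] rot [-90.01  -0.26   3.2 ] F [ 0.6 -0.6 -0.1] T [ 0.   -0.03 -0.03] w 75.0 q [-0. 25. 80.  0. 74. -3.]
t 13.23 tcp [543.9 116.1 185.7] rot [-90.03  -0.56   3.21] F [0.8 1.1 3.9] T [-0.04 -0.03  0.  ] w 75.4 q [-0. 25. 80. -0. 75. -3.]
shift m [ 0.0716  0.0066 -0.3186] roll -11.09
```

View pics/f5.png

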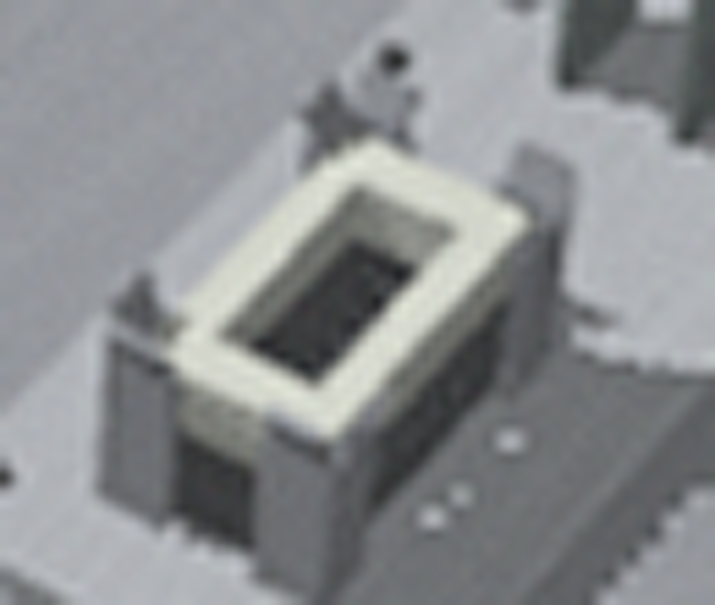

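View pics/f6.png

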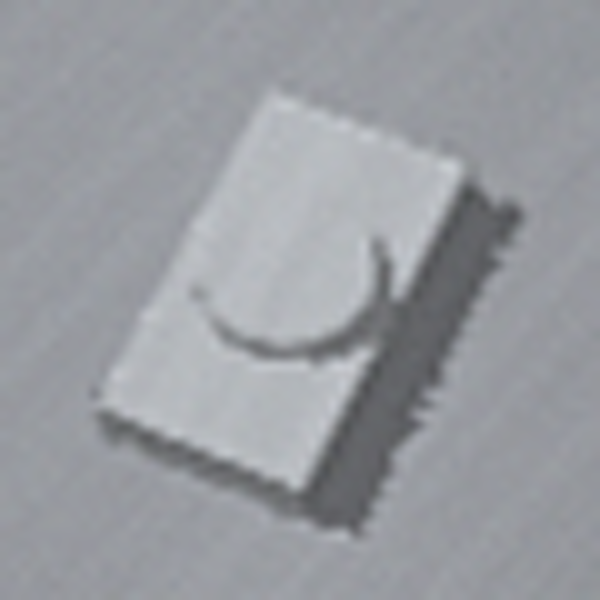

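```bash
python3 - <<'E'
from h import *
sc=load('scene13')
def rect(P):
    print(P.mean(0).round(1),[(np.linalg.norm(P[(i+1)%4]-P[i]).round(1),np.degrees(np.arctan2(*(P[(i+1)%4]-P[i])[::-1])).round(1)) for i in range(4)])
u=lambda p:((p[0]+.5)/11-.5+335,(p[1]+.5)/11-.5+195)
rect(np.array([onz(sc,u(p),60)[:2] for p in [(172,355),(335,432),(525,218),(372,145)]]))
u=lambda p:((p[0]+.5)/10-.5+285,(p[1]+.5)/10-.5+305)
P=np.array([onz(sc,u(p),14)[:2] for p in [(97,405),(305,492),(467,165),(272,90)]]);rect(P)
st()
E
```

```text
[543.5 116.9] [(np.float64(42.8), np.float64(5.6)), (np.float64(83.4), np.float64(94.1)), (np.float64(41.8), np.float64(-176.1)), (np.float64(84.7), np.float64(-86.6))]
[ 632.  -199.2] [(np.float64(49.5), np.float64(14.3)), (np.float64(89.2), np.float64(105.9)), (np.float64(48.1), np.float64(-165.1)), (np.float64(88.7), np.float64(-75.0))]
t 13.23 tcp [543.9 116.1 185.7] rot [-90.03  -0.56   3.21] F [0.8 1.1 3.9] T [-0.04 -0.03  0.  ] w 75.4 q [-0. 25. 80. -0. 75. -3.]
```

>>> move_arm(
  motion=[
    {"xyz": [0.004,0,-0.018],"roll": -1},
    {"xyz": [0.011,0.005,-0.05],"roll": -2.5},
    {"xyz": [0.019,0.01,-0.085],"roll": -4},
    {"xyz": [0.027,0.015,-0.12],"roll": -5.5},
    {"xyz": [0.035,0.02,-0.155],"roll": -7},
    {"xyz": [0.043,0.025,-0.19],"roll": -8.5},
    {"xyz": [0.051,0.03,-0.225],"roll": -10},
    {"xyz": [0.059,0.035,-0.26],"roll": -11},
    {"xyz": [0.066,0.045,-0.293],"roll": -11.4},
    {"xyz": [0.071,0.055,-0.313],"roll": -11.4},
  ],
  gripper=0.0854,
)

```text
time: 14.07
tcp_pos: [630.7, -196.1, 123.5]
ee_rot: [-90.1, -0.0, 14.5]
force: [-1.1, -0.1, 0.8]
grip_width: 85.2
```

```bash
python3 - <<'E'
from h import *
st(); go(633.2,-197.7,100,14.6)
E
```

```text
t 14.07 tcp [ 630.7 -196.1  123.5] rot [-9.006e+01 -3.000e-02  1.450e+01] F [-1.1 -0.1  0.8] T [0.03 0.01 0.07] w 85.2 q [-28.  39.  66.  -0.  76. -42.]
shift m [ 0.002   0.0235 -0.0021] roll -0.1
```

>>> move_arm(
  motion=[
    {"xyz": [0.002,0.015,-0.001],"roll": -0.1},
    {"xyz": [0.002,0.035,-0.0015],"roll": -0.1},
    {"xyz": [0.002,0.06,-0.0015],"roll": -0.1},
    {"xyz": [0.002,0.085,-0.0015],"roll": -0.1},
    {"xyz": [0.002,0.1,-0.0015],"roll": -0.1},
    {"xyz": [0.002,0.105,-0.0015],"roll": -0.1},
    {"xyz": [0.002,0.105,-0.0015],"roll": -0.1},
  ],
)

```text
time: 14.65
tcp_pos: [632.1, -193.3, 17.7]
ee_rot: [-89.9, 0.1, 14.7]
force: [-0.5, 0.6, 0.6]
grip_width: 85.1
```

```bash
python3 - <<'E'
from h import *
st();snap('scene','scene14');  st(); go(633.2,-197.7,16.5,14.6)
b=load('scene14')['image'][:,:,::-1]
cv2.imwrite('pics/f7.png',cv2.resize(b[280:370,260:360],None,fx=6,fy=6,interpolation=cv2.INTER_CUBIC))
E
```

```text
t 14.65 tcp [ 632.1 -193.3   17.7] rot [-89.9    0.11  14.69] F [-0.5  0.6  0.6] T [-0.01  0.04 -0.01] w 85.1 q [-27.  45.  71.  -0.  64. -42.]
t 14.7 tcp [ 632.8 -193.6   19.2] rot [-90.    0.   14.7] F [-0.3  0.  -0.2] T [ 0.03 -0.01  0.01] w 85.3 q [-27.  45.  71.   0.  64. -42.]
shift m [-0.0007  0.0027 -0.0041] roll 0.1
```

View pics/f7.png

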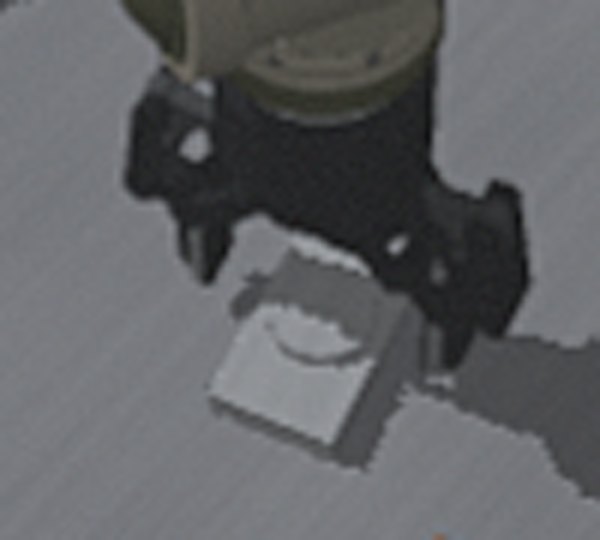

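>>> move_arm(
  motion=[
    {"xyz": [-0.0005,0.001,-0.003],"roll": 0},
    {"xyz": [-0.0005,0.002,-0.004],"roll": 0},
    {"xyz": [-0.0005,0.002,-0.004],"roll": 0},
    {"xyz": [-0.0005,0.002,-0.004],"roll": 0},
  ],
)

```text
time: 15.03
tcp_pos: [633.4, -197.7, 17.6]
ee_rot: [-90.0, -0.0, 14.7]
force: [0.5, 0.2, -0.3]
grip_width: 85.5
```

>>> move_arm(
  motion=[
    {"xyz": [0,0,0],"roll": 0},
    {"xyz": [0,0,0],"roll": 0},
    {"xyz": [0,0,0],"roll": 0},
    {"xyz": [0,0,0],"roll": 0},
    {"xyz": [0,0,0],"roll": 0},
    {"xyz": [0,0,0],"roll": 0},
    {"xyz": [0,0,0],"roll": 0},
  ],
  gripper=0.03,
  grip_force=50,
)

```text
time: 15.62
tcp_pos: [633.4, -197.6, 17.4]
ee_rot: [-90.0, -0.0, 14.7]
force: [-0.7, 0.9, 5.5]
grip_width: 48.5
```

```bash
python3 - <<'E'
from h import *
st()
E
```

```text
t 15.62 tcp [ 633.4 -197.6   17.4] rot [-9.003e+01 -3.000e-02  1.470e+01] F [-0.7  0.9  5.5] T [0.11 0.19 0.02] w 48.5 q [-28.  46.  71.  -0.  64. -42.]
```

>>> move_arm(
  motion=[
    {"xyz": [0,-0.01,0],"roll": 0},
    {"xyz": [0,-0.03,0],"roll": 0},
    {"xyz": [0,-0.06,0],"roll": 0},
    {"xyz": [0,-0.09,0],"roll": 0},
    {"xyz": [0,-0.115,0],"roll": 0},
    {"xyz": [0,-0.128,0],"roll": 0},
    {"xyz": [0,-0.132,0],"roll": 0},
    {"xyz": [0,-0.132,0],"roll": 0},
  ],
)

```text
time: 16.28
tcp_pos: [633.2, -197.5, 149.7]
ee_rot: [-90.0, -0.0, 14.7]
force: [0.2, 0.5, -2.7]
grip_width: 48.8
```

```bash
python3 - <<'E'
from h import *
s=st();snap('scene','scene15'); st(); go(542.2,116,150,3.15)
b=load('scene15')['image'][:,:,::-1]
cv2.imwrite('pics/f8.png',cv2.resize(cv2.convertScaleAbs(b[250:330,260:360],alpha=1.3),None,fx=7,fy=7,interpolation=cv2.INTER_CUBIC))
E
```

```text
t 16.28 tcp [ 633.2 -197.5  149.7] rot [-9.004e+01 -5.000e-02  1.470e+01] F [ 0.2  0.5 -2.7] T [ 0.02 -0.   -0.02] w 48.8 q [-28.  37.  63.   0.  79. -42.]
t 16.33 tcp [ 632.8 -197.3  148.3] rot [-8.995e+01  5.000e-02  1.470e+01] F [ 0.4  0.1 -2.1] T [ 0.01  0.05 -0.05] w 48.4 q [-28.  38.  63.   0.  79. -42.]
shift m [-0.0082 -0.0014  0.3261] roll 11.55
```

View pics/f8.png

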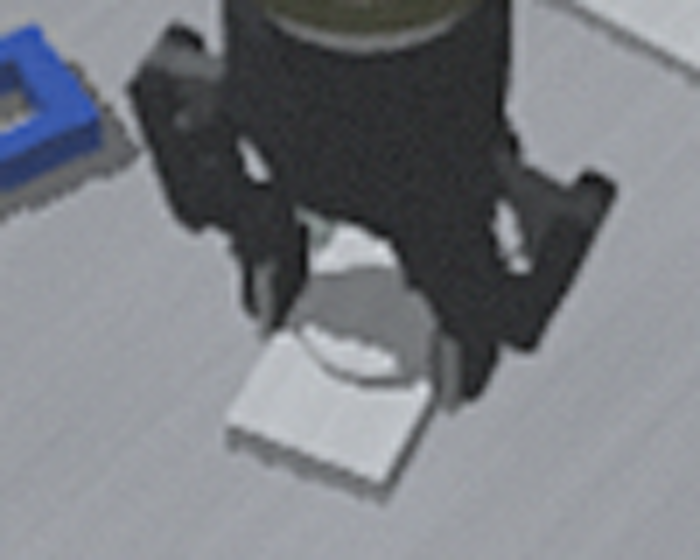

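```bash
python3 - <<'E'
from h import *
sc=load('scene15')
u=lambda p:((p[0]+.5)/7-.5+260,(p[1]+.5)/7-.5+250)
z=149.7-3.4
P=[onz(sc,u(p),zz)[:2] for p,zz in [((228,420),z),((387,475),z),((230,440),z-14),((385,500),z-14)]]
a=np.radians(14.7);ax=np.array([np.cos(a),np.sin(a)]);ay=np.array([-np.sin(a),np.cos(a)])
c=np.array([633.2,-197.5])
for p in P: print('x %.1f y %.1f'%((p-c)@ax,(p-c)@ay))
st()
E
```

```text
x -25.4 y -45.2
x 22.8 y -43.2
x -26.7 y -42.7
x 21.8 y -42.5
t 16.33 tcp [ 632.8 -197.3  148.3] rot [-8.995e+01  5.000e-02  1.470e+01] F [ 0.4  0.1 -2.1] T [ 0.01  0.05 -0.05] w 48.4 q [-28.  38.  63.   0.  79. -42.]
```

>>> move_arm(
  motion=[
    {"xyz": [-0.0005,0,0.018],"roll": 1},
    {"xyz": [-0.001,0,0.05],"roll": 2.5},
    {"xyz": [-0.002,0,0.087],"roll": 4},
    {"xyz": [-0.003,0,0.124],"roll": 5.5},
    {"xyz": [-0.004,0,0.161],"roll": 7},
    {"xyz": [-0.005,0,0.198],"roll": 8.5},
    {"xyz": [-0.006,0,0.235],"roll": 10},
    {"xyz": [-0.007,0,0.272],"roll": 11},
    {"xyz": [-0.008,0,0.302],"roll": 11.5},
    {"xyz": [-0.0083,0,0.32],"roll": 11.55},
  ],
)

```text
time: 17.17
tcp_pos: [541.9, 112.8, 147.4]
ee_rot: [-90.0, 0.2, 3.2]
force: [0.3, -1.0, -2.5]
grip_width: 48.6
```

```bash
python3 - <<'E'
from h import *
st(); go(542.2,115.4,115,3.15)
E
```

```text
t 17.17 tcp [541.9 112.8 147.4] rot [-89.95   0.22   3.24] F [ 0.3 -1.  -2.5] T [0.05 0.01 0.  ] w 48.6 q [-1. 28. 83.  0. 70. -4.]
shift m [0.0006 0.0324 0.0026] roll 0.09
```

>>> move_arm(
  motion=[
    {"xyz": [0.0005,0.01,0.0025],"roll": 0.1},
    {"xyz": [0.0005,0.025,0.0025],"roll": 0.1},
    {"xyz": [0.0005,0.036,0.0025],"roll": 0.1},
    {"xyz": [0.0005,0.04,0.0025],"roll": 0.1},
    {"xyz": [0.0005,0.04,0.0025],"roll": 0.1},
    {"xyz": [0.0005,0.04,0.0025],"roll": 0.1},
  ],
)

```text
time: 17.67
tcp_pos: [544.4, 111.9, 108.5]
ee_rot: [-90.0, 0.1, 3.0]
force: [0.2, 0.7, -1.2]
grip_width: 48.6
```

```bash
python3 - <<'E'
from h import *
st();snap('scene','scene16');  st(); go(542.2,115.4,90,3.15)
b=load('scene16')['image'][:,:,::-1]
g=lambda im:cv2.convertScaleAbs(im,alpha=1.3,beta=0)
cv2.imwrite('pics/f9.png',cv2.resize(g(b[190:250,335:400]),None,fx=10,fy=10,interpolation=cv2.INTER_CUBIC))
E
```

```text
t 17.67 tcp [544.4 111.9 108.5] rot [-9.00e+01  6.00e-02  3.01e+00] F [ 0.2  0.7 -1.2] T [ 0.04  0.02 -0.01] w 48.6 q [-1. 30. 85. -0. 64. -4.]
t 17.72 tcp [544.6 112.  109. ] rot [-90.    -0.     3.01] F [-0.   0.2 -1.8] T [ 0.07 -0.03  0.04] w 48.5 q [-1. 30. 85. -0. 64. -4.]
shift m [-0.0023  0.019   0.0035] roll -0.14
```

View pics/f9.png

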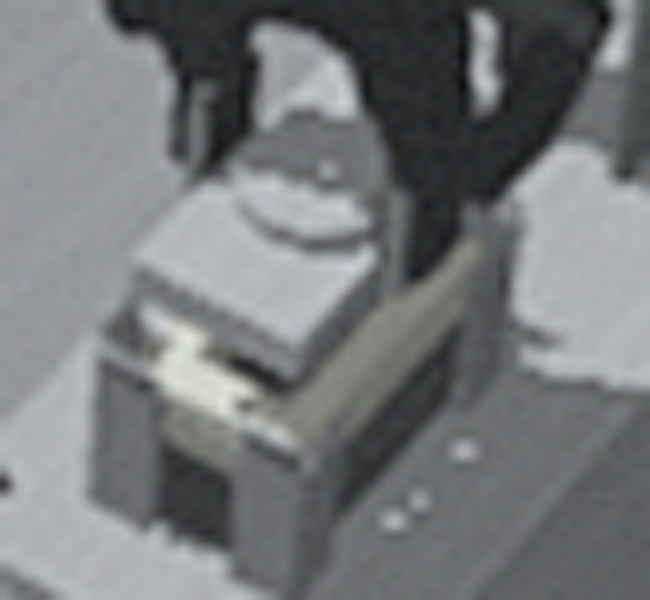

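>>> move_arm(
  motion=[
    {"xyz": [-0.002,0.002,0.003],"roll": -0.1},
    {"xyz": [-0.0023,0.008,0.0035],"roll": -0.1},
    {"xyz": [-0.0023,0.013,0.0035],"roll": -0.1},
    {"xyz": [-0.0023,0.016,0.0035],"roll": -0.1},
    {"xyz": [-0.0023,0.016,0.0035],"roll": -0.1},
    {"xyz": [-0.0023,0.016,0.0035],"roll": -0.1},
  ],
)

```text
time: 18.22
tcp_pos: [541.8, 115.8, 92.8]
ee_rot: [-90.0, 0.0, 3.1]
force: [0.3, -0.2, -2.3]
grip_width: 48.8
```

```bash
python3 - <<'E'
from h import *
st();snap('scene','scene17');  st(); go(542.2,115.4,79,3.15)
b=load('scene17')['image'][:,:,::-1]
g=lambda im:cv2.convertScaleAbs(im,alpha=1.3,beta=0)
cv2.imwrite('pics/f10.png',cv2.resize(g(b[190:250,335:400]),None,fx=10,fy=10,interpolation=cv2.INTER_CUBIC))
E
```

```text
t 18.22 tcp [541.8 115.8  92.8] rot [-9.00e+01  2.00e-02  3.14e+00] F [ 0.3 -0.2 -2.3] T [-0. -0.  0.] w 48.8 q [-0. 31. 87.  0. 62. -3.]
t 18.27 tcp [542.  115.8  93. ] rot [-90.    -0.     3.14] F [ 0.4  0.4 -1.8] T [-0.04 -0.03 -0.02] w 48.2 q [-0. 31. 87.  0. 62. -3.]
shift m [ 0.0002  0.014  -0.0004] roll -0.01
```

View pics/f10.png

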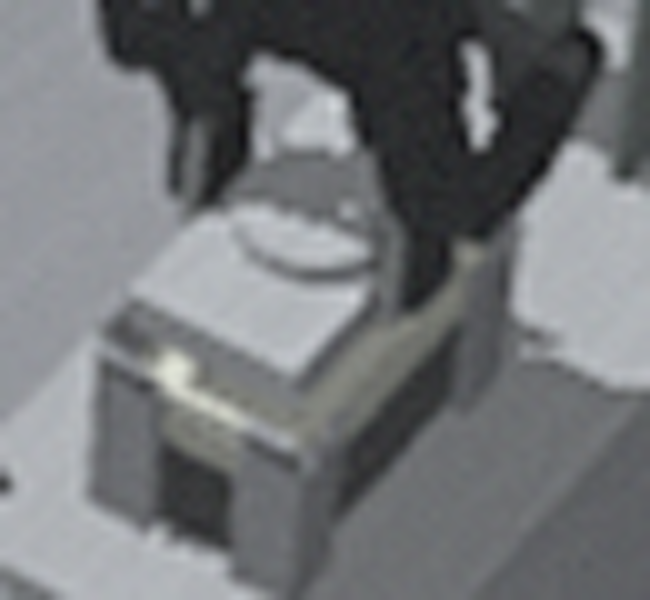

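```bash
python3 - <<'E'
from h import *
sc=load('scene17')
u=lambda p:((p[0]+.5)/10-.5+335,(p[1]+.5)/10-.5+190)
a=np.radians(3.15);R=np.array([[np.cos(a),-np.sin(a)],[np.sin(a),np.cos(a)]])
o=np.array([540.5,116.3]);F=lambda X:(R.T@(np.array(X)[:2]-o)).round(1)
for p,z in [((130,297),89.4),((292,368),89.4),((294,388),75.4),((310,455),73),((95,340),73)]: print(F(onz(sc,u(p),z)))
E
```

```text
[-22.8 -49.2]
[ 22.4 -46. ]
[ 19.9 -39.5]
[ 34.1 -54.1]
[-29.9 -53. ]
```

>>> move_arm(
  motion=[
    {"xyz": [0,0.003,0],"roll": 0},
    {"xyz": [0,0.006,0],"roll": 0},
    {"xyz": [0,0.009,0],"roll": 0},
    {"xyz": [0,0.011,0],"roll": 0},
    {"xyz": [0,0.012,0],"roll": 0},
    {"xyz": [0,0.012,0],"roll": 0},
  ],
)

```text
time: 18.77
tcp_pos: [541.8, 115.8, 80.6]
ee_rot: [-90.0, 0.0, 3.1]
force: [1.0, 0.5, -1.2]
grip_width: 48.6
```

```bash
python3 - <<'E'
from h import *
st()
E
```

```text
t 18.77 tcp [541.8 115.8  80.6] rot [-9.00e+01  3.00e-02  3.14e+00] F [ 1.   0.5 -1.2] T [ 0.04  0.01 -0.03] w 48.6 q [-0. 32. 87. -0. 60. -3.]
```

>>> move_arm(
  motion=[
    {"xyz": [0,0.001,0],"roll": 0},
    {"xyz": [0,0.002,0],"roll": 0},
    {"xyz": [0,0.003,0],"roll": 0},
    {"xyz": [0,0.0038,0],"roll": 0},
    {"xyz": [0,0.0042,0],"roll": 0},
  ],
)

```text
time: 19.18
tcp_pos: [541.9, 115.8, 77.4]
ee_rot: [-90.0, -0.0, 3.1]
force: [-3.8, -0.8, 8.0]
grip_width: 48.4
```

```bash
python3 - <<'E'
from h import *
st()
E
```

```text
t 19.18 tcp [541.9 115.8  77.4] rot [-9.00e+01 -2.00e-02  3.15e+00] F [-3.8 -0.8  8. ] T [-0.01  0.63 -0.04] w 48.4 q [-0. 33. 87. -0. 60. -3.]
```

>>> move_arm(
  motion=[
    {"xyz": [0,0,0],"roll": 0},
    {"xyz": [0,0,0],"roll": 0},
    {"xyz": [0,0,0],"roll": 0},
    {"xyz": [0,0,0],"roll": 0},
    {"xyz": [0,-0.005,0],"roll": 0},
    {"xyz": [0,-0.025,0],"roll": 0},
    {"xyz": [0,-0.05,0],"roll": 0},
    {"xyz": [0,-0.08,0],"roll": 0},
    {"xyz": [0,-0.1,0],"roll": 0},
    {"xyz": [0,-0.11,0],"roll": 0},
  ],
  gripper=0.075,
)

```text
time: 20.02
tcp_pos: [542.7, 115.9, 190.0]
ee_rot: [-90.0, -0.3, 3.2]
force: [0.9, 0.6, -0.4]
grip_width: 74.6
```

```bash
python3 - <<'E'
from h import *
st();snap('scene','scene18');  st(); go(494.6,247,335,-86.8)
b=load('scene18')['image'][:,:,::-1]
g=lambda im:cv2.convertScaleAbs(im,alpha=1.3,beta=0)
cv2.imwrite('pics/f11.png',cv2.resize(g(b[190:250,335:400]),None,fx=10,fy=10,interpolation=cv2.INTER_CUBIC))
cv2.imwrite('pics/f12.png',cv2.resize(g(b[90:260,310:450]),None,fx=4,fy=3.5,interpolation=cv2.INTER_CUBIC))
E
```

```text
t 20.02 tcp [542.7 115.9 190. ] rot [-90.01  -0.27   3.15] F [ 0.9  0.6 -0.4] T [-0.01 -0.   -0.01] w 74.6 q [-0. 25. 79.  0. 75. -3.]
t 20.07 tcp [542.9 115.9 190.4] rot [-90.02  -0.33   3.15] F [0.7 0.6 1.6] T [-0.03 -0.03  0.01] w 74.9 q [-0. 25. 79.  0. 75. -3.]
shift m [-0.0402 -0.1449  0.1335] roll 89.95
```

View pics/f11.png

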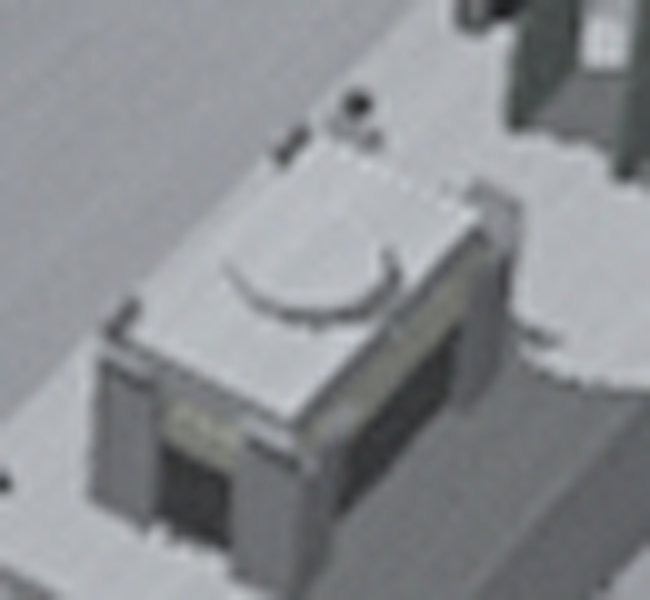

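View pics/f12.png

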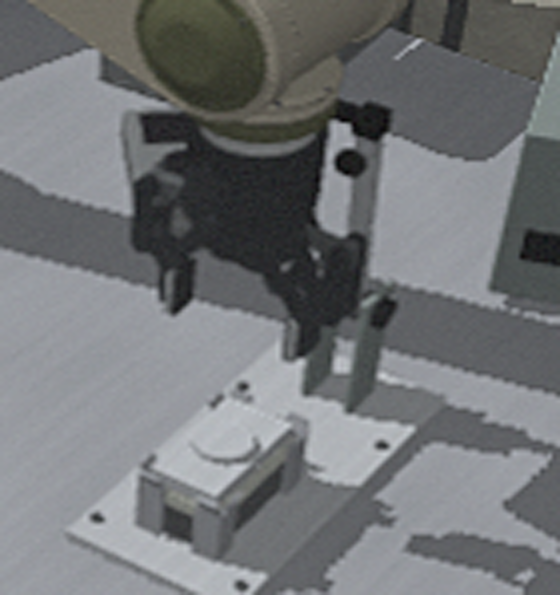

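```bash
python3 - <<'E'
from h import *
sc=load('scene18')
u=lambda p:((p[0]+.5)/10-.5+335,(p[1]+.5)/10-.5+190)
a=np.radians(3.15);R=np.array([[np.cos(a),-np.sin(a)],[np.sin(a),np.cos(a)]])
o=np.array([540.5,116.3]);F=lambda X:(R.T@(np.array(X)[:2]-o)).round(1)
for p in [(130,335),(293,420),(478,213),(320,143)]: print(F(onz(sc,u(p),74)))
# guide top outer corners z73
for p in [(97,345),(315,458),(518,205)]: print('g',F(onz(sc,u(p),73)))
E
```

```text
[-23.4 -47.2]
[ 24.9 -47.6]
[23.4 40.8]
[-22.8  38.6]
g [-28.5 -54.1]
g [ 35.6 -54.2]
g [29.6 50.2]
```

>>> move_arm(
  motion=[
    {"xyz": [-0.002,-0.015,0],"roll": 5},
    {"xyz": [-0.005,-0.045,0],"roll": 12},
    {"xyz": [-0.01,-0.08,0],"roll": 19},
    {"xyz": [-0.015,-0.11,0.005],"roll": 26},
    {"xyz": [-0.02,-0.135,0.015],"roll": 33},
    {"xyz": [-0.025,-0.145,0.035],"roll": 40},
    {"xyz": [-0.03,-0.145,0.06],"roll": 47},
    {"xyz": [-0.035,-0.145,0.085],"roll": 54},
    {"xyz": [-0.04,-0.145,0.11],"roll": 61},
    {"xyz": [-0.04,-0.145,0.125],"roll": 68},
  ],
  gripper=0.0854,
)

```text
time: 20.9
tcp_pos: [494.0, 240.4, 330.6]
ee_rot: [-90.1, 0.0, -65.1]
force: [-0.2, -0.8, 0.1]
grip_width: 85.7
```

>>> move_arm(
  motion=[
    {"xyz": [0,0,0],"roll": 7},
    {"xyz": [0,0,0],"roll": 14},
    {"xyz": [0,0,0],"roll": 20},
    {"xyz": [0,0,0],"roll": 22},
    {"xyz": [0,0,0],"roll": 22},
  ],
)

```text
time: 21.32
tcp_pos: [495.0, 238.4, 330.4]
ee_rot: [-90.1, -0.0, -86.9]
force: [0.2, -0.3, 0.0]
grip_width: 85.1
```

```bash
python3 - <<'E'
from h import *
st();snap('scene','scene19');snap('top','top19');  st(); go(494.6,247,278,-86.8)
b=load('scene19')['image'][:,:,::-1];a=load('top19')['image'][:,:,::-1]
cv2.imwrite('pics/f13.png',np.hstack([cv2.resize(b[60:260,310:450],(350,500)),cv2.resize(a[180:280,170:260],(450,500))]))
E
```

```text
t 21.32 tcp [495.  238.4 330.4] rot [-9.013e+01 -2.000e-02 -8.692e+01] F [ 0.2 -0.3  0. ] T [-0.06 -0.01  0.04] w 85.1 q [ 13.  19.  65.   0.  96. 100.]
t 21.42 tcp [495.  238.4 330.8] rot [-9.009e+01 -1.000e-02 -8.677e+01] F [-0.3  0.2  0.7] T [-0.03  0.01  0.03] w 85.5 q [ 13.  19.  65.   0.  96. 100.]
shift m [-0.0086  0.0528  0.0001] roll 0.03
```

View pics/f13.png

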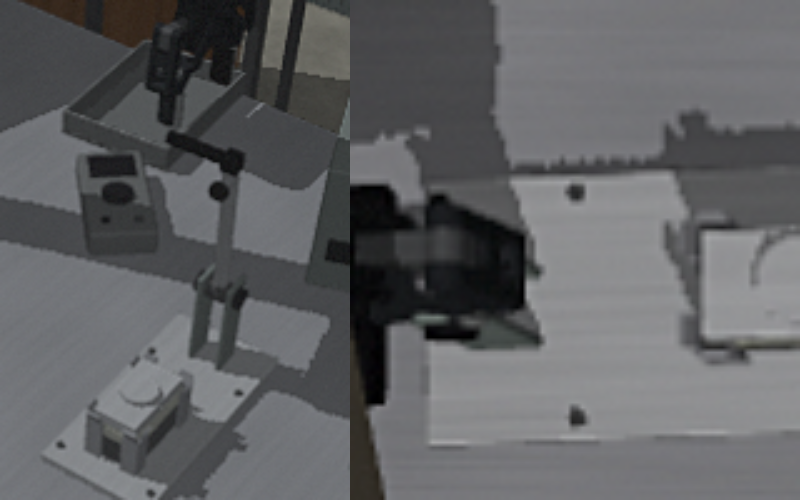

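>>> move_arm(
  motion=[
    {"xyz": [-0.005,0.005,0],"roll": 0},
    {"xyz": [-0.0086,0.015,0],"roll": 0},
    {"xyz": [-0.0086,0.03,0],"roll": 0},
    {"xyz": [-0.0086,0.045,0],"roll": 0},
    {"xyz": [-0.0086,0.053,0],"roll": 0},
    {"xyz": [-0.0086,0.056,0],"roll": 0},
    {"xyz": [-0.0086,0.056,0],"roll": 0},
  ],
)

```text
time: 22.0
tcp_pos: [494.4, 247.1, 275.0]
ee_rot: [-90.1, -0.0, -86.8]
force: [0.6, -0.5, -0.2]
grip_width: 85.4
```

```bash
python3 - <<'E'
from h import *
st();snap('scene','scene20');snap('top','top20')
b=load('scene20')['image'][:,:,::-1];a=load('top20')['image'][:,:,::-1]
g=lambda im:cv2.convertScaleAbs(im,alpha=1.3,beta=0)
cv2.imwrite('pics/f14.png',np.hstack([cv2.resize(b[80:200,340:430],(375,500)),cv2.resize(g(a[210:270,225:300]),(425,340),interpolation=cv2.INTER_CUBIC)[:,:].repeat(1,0) if 0 else cv2.resize(g(a[205:275,230:300]),(425,500),interpolation=cv2.INTER_CUBIC)]))
E
```

```text
t 22.0 tcp [494.4 247.1 275. ] rot [-9.008e+01 -2.000e-02 -8.684e+01] F [ 0.6 -0.5 -0.2] T [0.   0.03 0.03] w 85.4 q [ 14.  21.  71.   0.  88. 101.]
```

View pics/f14.png

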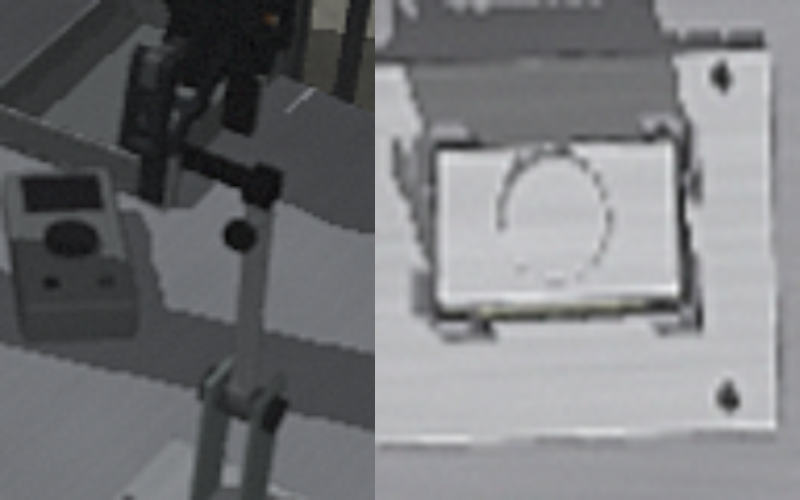

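>>> move_arm(
  motion=[
    {"xyz": [0,0,0],"roll": 0},
    {"xyz": [0,0,0],"roll": 0},
    {"xyz": [0,0,0],"roll": 0},
    {"xyz": [0,0,0],"roll": 0},
    {"xyz": [0,0,0],"roll": 0},
    {"xyz": [0,0,0],"roll": 0},
    {"xyz": [0,0,0],"roll": 0},
    {"xyz": [0,0,0],"roll": 0},
  ],
  gripper=0.005,
  grip_force=25,
)

```text
time: 22.77
tcp_pos: [494.6, 247.1, 275.9]
ee_rot: [-90.0, 0.0, -86.9]
force: [-0.0, 0.5, 0.4]
grip_width: 12.8
```

```bash
python3 - <<'E'
from h import *
st()
def arc(t0,ts):
    for t in ts: print(round(t,3),'x %.1f y %.1f'%(170*(np.cos(t)-np.cos(t0)),-170*(np.sin(t)-np.sin(t0))))
arc(1.45,np.linspace(1.45,.8,11)[1:]);print();arc(.8,np.linspace(.8,.2,11)[1:])
E
```

```text
t 22.77 tcp [494.6 247.1 275.9] rot [-8.999e+01  1.000e-02 -8.685e+01] F [-0.   0.5  0.4] T [ 0.06  0.04 -0.02] w 12.8 q [ 14.  21.  71.   0.  88. 101.]
1.385 x 10.9 y 1.7
1.32 x 21.7 y 4.1
1.255 x 32.3 y 7.2
1.19 x 42.7 y 10.9
1.125 x 52.8 y 15.4
1.06 x 62.6 y 20.5
0.995 x 72.1 y 26.2
0.93 x 81.1 y 32.5
0.865 x 89.8 y 39.4
0.8 x 98.0 y 46.8

0.74 x 7.1 y 7.3
0.68 x 13.7 y 15.1
0.62 x 19.9 y 23.2
0.56 x 25.6 y 31.6
0.5 x 30.7 y 40.4
0.44 x 35.4 y 49.5
0.38 x 39.4 y 58.9
0.32 x 42.9 y 68.5
0.26 x 45.8 y 78.2
0.2 x 48.2 y 88.2
```

Forces are near zero, so the peg is held cleanly. I'll swing it down along the arc.

>>> move_arm(
  motion=[
    {"xyz": [0.0109,0.0017,0],"roll": 0},
    {"xyz": [0.0217,0.0041,0],"roll": 0},
    {"xyz": [0.0323,0.0072,0],"roll": 0},
    {"xyz": [0.0427,0.0109,0],"roll": 0},
    {"xyz": [0.0528,0.0154,0],"roll": 0},
    {"xyz": [0.0626,0.0205,0],"roll": 0},
    {"xyz": [0.0721,0.0262,0],"roll": 0},
    {"xyz": [0.0811,0.0325,0],"roll": 0},
    {"xyz": [0.0898,0.0394,0],"roll": 0},
    {"xyz": [0.098,0.0468,0],"roll": 0},
  ],
)

```text
time: 23.6
tcp_pos: [499.9, 148.2, 228.2]
ee_rot: [-90.0, -0.0, -86.9]
force: [-0.3, -0.0, 3.7]
grip_width: 12.9
```

>>> move_arm(
  motion=[
    {"xyz": [0,0,0],"roll": 0},
    {"xyz": [0,0,0],"roll": 0},
  ],
)

```text
time: 23.77
tcp_pos: [499.9, 148.2, 228.2]
ee_rot: [-90.1, -0.1, -86.9]
force: [0.0, -2.5, -0.6]
grip_width: 12.9
```

```bash
python3 - <<'E'
from h import *
st();snap('scene','scene21')
b=load('scene21')['image'][:,:,::-1]
cv2.imwrite('pics/f15.png',cv2.resize(b[100:250,330:430],None,fx=4,fy=4))
E
```

```text
t 23.77 tcp [499.9 148.2 228.2] rot [-9.010e+01 -8.000e-02 -8.691e+01] F [ 0.  -2.5 -0.6] T [-0.29 -0.03  0.01] w 12.9 q [ 4. 20. 81. -0. 79. 90.]
```

View pics/f15.png

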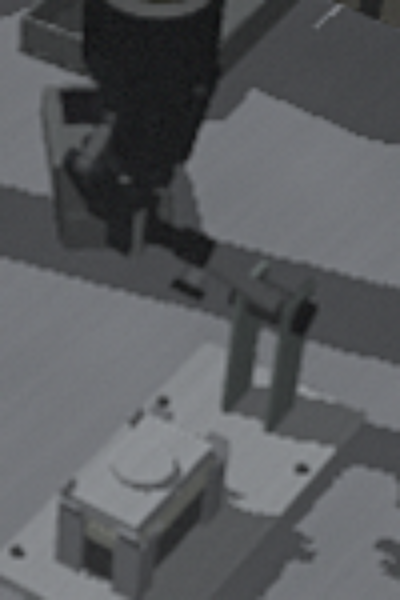

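>>> move_arm(
  motion=[
    {"xyz": [0.0071,0.0073,0],"roll": 0},
    {"xyz": [0.0137,0.0151,0],"roll": 0},
    {"xyz": [0.0199,0.0232,0],"roll": 0},
    {"xyz": [0.0256,0.0316,0],"roll": 0},
    {"xyz": [0.0307,0.0404,0],"roll": 0},
    {"xyz": [0.0354,0.0495,0],"roll": 0},
    {"xyz": [0.0394,0.0589,0],"roll": 0},
    {"xyz": [0.0429,0.0685,0],"roll": 0},
    {"xyz": [0.0458,0.0782,0],"roll": 0},
    {"xyz": [0.0482,0.0882,0],"roll": 0},
  ],
)

```text
time: 24.65
tcp_pos: [502.6, 100.1, 139.7]
ee_rot: [-90.0, -0.1, -86.9]
force: [-1.4, -1.5, 3.1]
grip_width: 13.3
```

>>> move_arm(
  motion=[
    {"xyz": [0,0,0],"roll": 0},
    {"xyz": [0,0,0],"roll": 0},
  ],
)

```text
time: 24.82
tcp_pos: [502.5, 100.2, 139.9]
ee_rot: [-90.1, -0.1, -86.9]
force: [-0.6, -5.1, -1.9]
grip_width: 12.6
```

```bash
python3 - <<'E'
from h import *
st();snap('scene','scene22')
b=load('scene22')['image'][:,:,::-1]
cv2.imwrite('pics/f16.png',cv2.resize(b[150:250,330:430],None,fx=6,fy=6))
def arc(t0,ts):
    for t in ts: print(round(t,3),'x %.1f y %.1f'%(170*(np.cos(t)-np.cos(t0)),-170*(np.sin(t)-np.sin(t0))))
arc(.2,np.linspace(.2,.0,11)[1:])
E
```

```text
t 24.82 tcp [502.5 100.2 139.9] rot [-9.009e+01 -6.000e-02 -8.688e+01] F [-0.6 -5.1 -1.9] T [-0.73  0.05 -0.04] w 12.6 q [-2. 24. 90. -0. 66. 85.]
0.18 x 0.6 y 3.3
0.16 x 1.2 y 6.7
0.14 x 1.7 y 10.1
0.12 x 2.2 y 13.4
0.1 x 2.5 y 16.8
0.08 x 2.8 y 20.2
0.06 x 3.1 y 23.6
0.04 x 3.3 y 27.0
0.02 x 3.4 y 30.4
0.0 x 3.4 y 33.8
```

View pics/f16.png

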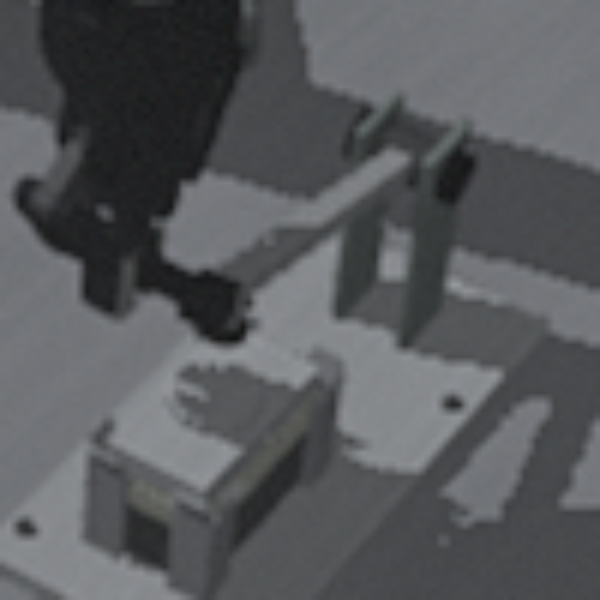

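>>> move_arm(
  motion=[
    {"xyz": [0.001,0.003,0],"roll": 0},
    {"xyz": [0.0018,0.0065,0],"roll": 0},
    {"xyz": [0.0025,0.01,0],"roll": 0},
    {"xyz": [0.003,0.013,0],"roll": 0},
    {"xyz": [0.0034,0.016,0],"roll": 0},
    {"xyz": [0.0037,0.0185,0],"roll": 0},
    {"xyz": [0.0039,0.0205,0],"roll": 0},
    {"xyz": [0.004,0.022,0],"roll": 0},
    {"xyz": [0.0041,0.023,0],"roll": 0},
    {"xyz": [0.0041,0.0235,0],"roll": 0},
  ],
)

```text
time: 25.7
tcp_pos: [502.8, 96.6, 117.1]
ee_rot: [-90.0, -0.0, -86.8]
force: [-2.9, -6.2, 2.9]
grip_width: 12.9
```

```bash
python3 - <<'E'
from h import *
st();snap('scene','scene23');st()
b=load('scene23')['image'][:,:,::-1]
cv2.imwrite('pics/f17.png',cv2.resize(cv2.convertScaleAbs(b[170:250,330:430],alpha=1.4),None,fx=7,fy=7,interpolation=cv2.INTER_CUBIC))
E
```

```text
t 25.7 tcp [502.8  96.6 117.1] rot [-9.002e+01 -4.000e-02 -8.685e+01] F [-2.9 -6.2  2.9] T [-0.7   0.44 -0.02] w 12.9 q [-2. 26. 92. -0. 62. 84.]
t 25.75 tcp [502.8  96.6 117. ] rot [-9.002e+01 -4.000e-02 -8.685e+01] F [-1.2 -5.8  0.7] T [-0.72  0.34 -0.  ] w 13.0 q [-2. 26. 92. -0. 62. 84.]
```

View pics/f17.png

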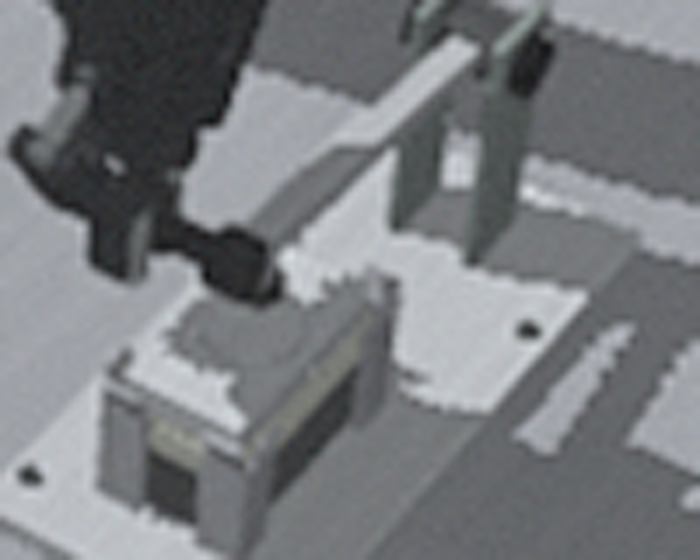

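>>> move_arm(
  motion=[
    {"xyz": [0.0005,0.001,0],"roll": 0},
    {"xyz": [0.001,0.002,0],"roll": 0},
    {"xyz": [0.001,0.003,0],"roll": 0},
    {"xyz": [0.001,0.004,0],"roll": 0},
    {"xyz": [0.001,0.005,0],"roll": 0},
    {"xyz": [0.001,0.006,0],"roll": 0},
    {"xyz": [0.001,0.006,0],"roll": 0},
  ],
)

```text
time: 26.33
tcp_pos: [502.8, 96.0, 111.0]
ee_rot: [-90.0, 0.0, -86.9]
force: [-1.0, -0.4, -0.3]
grip_width: 12.9
```

```bash
python3 - <<'E'
from h import *
st()
E
```

```text
t 26.33 tcp [502.8  96.  111. ] rot [-9.002e+01  1.000e-02 -8.685e+01] F [-1.  -0.4 -0.3] T [ 0.14  0.29 -0.05] w 12.9 q [-2. 27. 92.  0. 61. 84.]
```

No contact yet. I'll go down in 1 mm rows, a few at a time.

>>> move_arm(
  motion=[
    {"xyz": [0,0.0007,0],"roll": 0},
    {"xyz": [0,0.0014,0],"roll": 0},
    {"xyz": [0,0.002,0],"roll": 0},
    {"xyz": [0,0.002,0],"roll": 0},
  ],
)

```text
time: 26.67
tcp_pos: [502.8, 95.9, 109.1]
ee_rot: [-90.0, 0.0, -86.9]
force: [-2.3, 0.2, 0.3]
grip_width: 13.0
```

>>> move_arm(
  motion=[
    {"xyz": [0,0.0005,0],"roll": 0},
    {"xyz": [0,0.001,0],"roll": 0},
    {"xyz": [0,0.001,0],"roll": 0},
  ],
)

```text
time: 26.92
tcp_pos: [502.8, 95.9, 108.2]
ee_rot: [-90.0, 0.0, -86.9]
force: [-3.5, -1.7, 0.7]
grip_width: 12.7
```

```bash
python3 - <<'E'
from h import *
st();snap('scene','scene24')
b=load('scene24')['image'][:,:,::-1]
cv2.imwrite('pics/f18.png',cv2.resize(cv2.convertScaleAbs(b[170:250,330:430],alpha=1.4),None,fx=7,fy=7,interpolation=cv2.INTER_CUBIC))
E
```

```text
t 26.92 tcp [502.8  95.9 108.2] rot [-90.01   0.   -86.86] F [-3.5 -1.7  0.7] T [ 0.13  0.53 -0.04] w 12.7 q [-2. 27. 92. -0. 61. 84.]
```

View pics/f18.png

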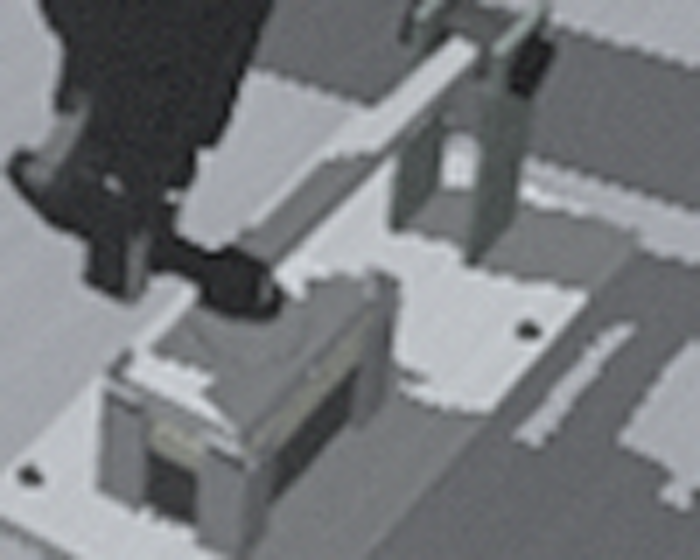

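>>> move_arm(
  motion=[
    {"xyz": [0,0.0005,0],"roll": 0},
    {"xyz": [0,0.001,0],"roll": 0},
    {"xyz": [0,0.001,0],"roll": 0},
  ],
)

```text
time: 27.22
tcp_pos: [502.8, 95.9, 107.1]
ee_rot: [-90.0, -0.0, -86.9]
force: [-2.6, -0.7, 1.2]
grip_width: 13.2
```

```bash
python3 - <<'E'
from h import *
st()
E
```

```text
t 27.22 tcp [502.8  95.9 107.1] rot [-9.002e+01 -1.000e-02 -8.685e+01] F [-2.6 -0.7  1.2] T [-0.06  0.52 -0.06] w 13.2 q [-2. 27. 92. -0. 61. 84.]
```

>>> move_arm(
  motion=[
    {"xyz": [0,0.0005,0],"roll": 0},
    {"xyz": [0,0.001,0],"roll": 0},
    {"xyz": [0,0.001,0],"roll": 0},
  ],
)

```text
time: 27.47
tcp_pos: [502.8, 95.8, 106.1]
ee_rot: [-90.0, -0.0, -86.9]
force: [-4.0, -1.7, 0.9]
grip_width: 13.0
```

```bash
python3 - <<'E'
from h import *
st()
E
```

```text
t 27.47 tcp [502.8  95.8 106.1] rot [-9.002e+01 -1.000e-02 -8.685e+01] F [-4.  -1.7  0.9] T [-0.17  0.55  0.03] w 13.0 q [-2. 27. 93. -0. 61. 84.]
```

>>> move_arm(
  motion=[
    {"xyz": [0,0.0005,0],"roll": 0},
    {"xyz": [0,0.001,0],"roll": 0},
    {"xyz": [0,0.001,0],"roll": 0},
  ],
)

```text
time: 27.72
tcp_pos: [502.8, 95.8, 105.2]
ee_rot: [-90.0, -0.0, -86.9]
force: [-3.7, -2.7, 1.0]
grip_width: 13.0
```

```bash
python3 - <<'E'
from h import *
st()
E
```

```text
t 27.72 tcp [502.8  95.8 105.2] rot [-9.001e+01 -1.000e-02 -8.686e+01] F [-3.7 -2.7  1. ] T [-0.21  0.59 -0.07] w 13.0 q [-2. 27. 93. -0. 60. 84.]
```

>>> move_arm(
  motion=[
    {"xyz": [0,0.0005,0],"roll": 0},
    {"xyz": [0,0.001,0],"roll": 0},
    {"xyz": [0,0.001,0],"roll": 0},
  ],
)

```text
time: 27.97
tcp_pos: [502.9, 95.8, 104.2]
ee_rot: [-90.0, -0.0, -86.9]
force: [-4.1, -2.3, 1.7]
grip_width: 13.0
```

```bash
python3 - <<'E'
from h import *
st()
E
```

```text
t 27.97 tcp [502.9  95.8 104.2] rot [-9.001e+01 -1.000e-02 -8.686e+01] F [-4.1 -2.3  1.7] T [-0.2   0.63 -0.06] w 13.0 q [-2. 27. 93. -0. 60. 84.]
```

>>> move_arm(
  motion=[
    {"xyz": [0,0.0004,0],"roll": 0},
    {"xyz": [0,0.0008,0],"roll": 0},
    {"xyz": [0,0.0008,0],"roll": 0},
  ],
)

```text
time: 28.22
tcp_pos: [502.8, 95.7, 103.4]
ee_rot: [-90.0, -0.0, -86.9]
force: [-4.1, -4.1, 1.5]
grip_width: 12.9
```

```bash
python3 - <<'E'
from h import *
st();snap('scene','scene25');st()
b=load('scene25')['image'][:,:,::-1]
cv2.imwrite('pics/f19.png',cv2.resize(cv2.convertScaleAbs(b[190:240,340:390],alpha=1.8),None,fx=12,fy=12,interpolation=cv2.INTER_CUBIC))
E
```

```text
t 28.22 tcp [502.8  95.7 103.4] rot [-9.001e+01 -2.000e-02 -8.686e+01] F [-4.1 -4.1  1.5] T [-0.37  0.61 -0.04] w 12.9 q [-2. 27. 93. -0. 60. 84.]
t 28.27 tcp [502.8  95.8 103.4] rot [-9.002e+01 -2.000e-02 -8.685e+01] F [-3.7 -3.   1. ] T [-0.34  0.59 -0.03] w 12.6 q [-2. 27. 93. -0. 60. 84.]
```

View pics/f19.png

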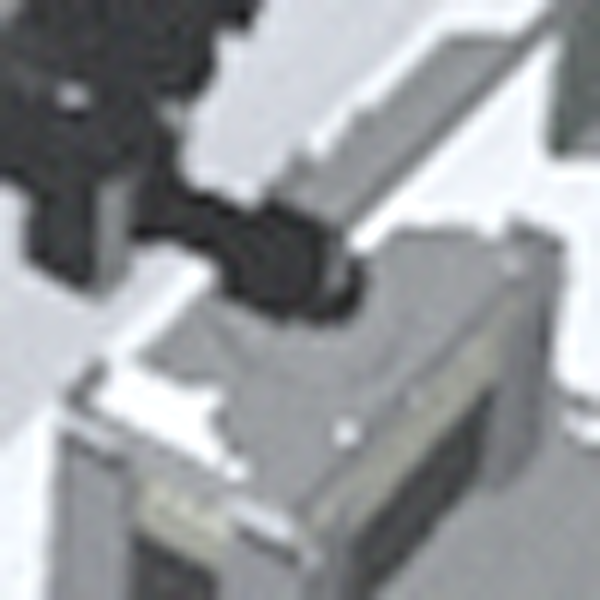

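>>> move_arm(
  motion=[
    {"xyz": [0,0.0004,0],"roll": 0},
    {"xyz": [0,0.0008,0],"roll": 0},
    {"xyz": [0,0.0008,0],"roll": 0},
  ],
)

```text
time: 28.52
tcp_pos: [502.8, 95.8, 102.6]
ee_rot: [-90.0, -0.0, -86.9]
force: [-3.6, -2.0, 2.0]
grip_width: 13.0
```

```bash
python3 - <<'E'
from h import *
st()
E
```

```text
t 28.52 tcp [502.8  95.8 102.6] rot [-9.002e+01 -2.000e-02 -8.686e+01] F [-3.6 -2.   2. ] T [-0.28  0.57 -0.  ] w 13.0 q [-2. 27. 93. -0. 60. 84.]
```

>>> move_arm(
  motion=[
    {"xyz": [0,0.0004,0],"roll": 0},
    {"xyz": [0,0.0008,0],"roll": 0},
    {"xyz": [0,0.0008,0],"roll": 0},
  ],
)

```text
time: 28.77
tcp_pos: [502.8, 95.7, 101.8]
ee_rot: [-90.0, -0.0, -86.9]
force: [-4.6, -3.6, 1.4]
grip_width: 12.9
```

```bash
python3 - <<'E'
from h import *
st()
E
```

```text
t 28.77 tcp [502.8  95.7 101.8] rot [-9.001e+01 -2.000e-02 -8.686e+01] F [-4.6 -3.6  1.4] T [-0.36  0.6  -0.05] w 12.9 q [-2. 27. 93. -0. 60. 84.]
```

>>> move_arm(
  motion=[
    {"xyz": [0,0.0004,0],"roll": 0},
    {"xyz": [0,0.0008,0],"roll": 0},
    {"xyz": [0,0.0008,0],"roll": 0},
  ],
)

```text
time: 29.02
tcp_pos: [502.9, 95.7, 101.0]
ee_rot: [-90.0, -0.0, -86.9]
force: [-4.3, -4.0, 1.7]
grip_width: 13.1
```

```bash
python3 - <<'E'
from h import *
st();snap('scene','scene26');snap('top','top26');st()
b=load('scene26')['image'][:,:,::-1];
cv2.imwrite('pics/f20.png',cv2.resize(cv2.convertScaleAbs(b[190:240,340:390],alpha=1.8),None,fx=12,fy=12,interpolation=cv2.INTER_CUBIC))
E
```

```text
t 29.02 tcp [502.9  95.7 101. ] rot [-9.001e+01 -2.000e-02 -8.686e+01] F [-4.3 -4.   1.7] T [-0.28  0.57 -0.06] w 13.1 q [-2. 27. 93. -0. 60. 84.]
t 29.12 tcp [502.9  95.8 101. ] rot [-9.001e+01 -2.000e-02 -8.686e+01] F [-4.4 -2.9  2. ] T [-0.29  0.65 -0.07] w 13.3 q [-2. 27. 93. -0. 60. 84.]
```

View pics/f20.png

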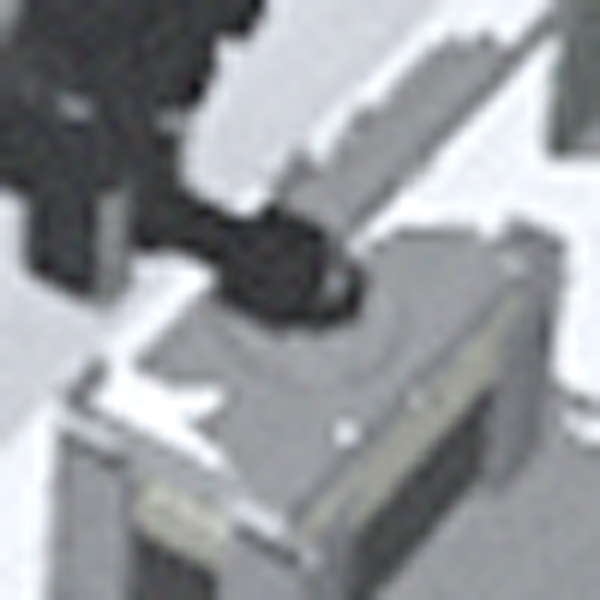

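```bash
python3 - <<'E'
from h import *
sc=load('scene26')
a=np.radians(3.15);R=np.array([[np.cos(a),-np.sin(a)],[np.sin(a),np.cos(a)]])
o=np.array([540.5,115.5])
for z in (80,83,86):
    pts=np.array([proj(sc,[*(o+10*np.array([np.cos(t),np.sin(t)])),z]) for t in np.linspace(0,6.28,60)])
    q=(pts-[340,190])*12+5.5
    print('foot z',z,'lowest row',q[:,1].max().round(0),'right col',q[:,0].max().round(0),'left',q[:,0].min().round(0))
pts=np.array([proj(sc,[*(o+20*np.array([np.cos(t),np.sin(t)])),80]) for t in np.linspace(0,6.28,60)]);q=(pts-[340,190])*12+5.5
print('disc lowest',q[:,1].max(),q[:,0].max(),q[:,0].min())
E
```

```text
foot z 80 lowest row 335.0 right col 363.0 left 267.0
foot z 83 lowest row 325.0 right col 365.0 left 268.0
foot z 86 lowest row 315.0 right col 366.0 left 269.0
disc lowest 369.495136784147 411.6031610785724 219.3358621956454
```

>>> move_arm(
  motion=[
    {"xyz": [0,0.0004,0],"roll": 0},
    {"xyz": [0,0.0008,0],"roll": 0},
    {"xyz": [0,0.0008,0],"roll": 0},
  ],
)

```text
time: 29.37
tcp_pos: [502.9, 95.7, 100.2]
ee_rot: [-90.0, -0.0, -86.9]
force: [-4.1, -2.6, 1.7]
grip_width: 13.2
```

```bash
python3 - <<'E'
from h import *
st()
E
```

```text
t 29.37 tcp [502.9  95.7 100.2] rot [-9.001e+01 -2.000e-02 -8.686e+01] F [-4.1 -2.6  1.7] T [-0.25  0.66 -0.05] w 13.2 q [-2. 27. 93. -0. 60. 84.]
```

>>> move_arm(
  motion=[
    {"xyz": [0,0.0004,0],"roll": 0},
    {"xyz": [0,0.0008,0],"roll": 0},
    {"xyz": [0,0.0008,0],"roll": 0},
  ],
)

```text
time: 29.62
tcp_pos: [502.9, 95.7, 99.7]
ee_rot: [-90.0, -0.0, -86.8]
force: [-5.5, -3.7, 6.0]
grip_width: 13.0
```

```bash
python3 - <<'E'
from h import *
st()
E
```

```text
t 29.62 tcp [502.9  95.7  99.7] rot [-9.000e+01 -3.000e-02 -8.685e+01] F [-5.5 -3.7  6. ] T [-0.41  0.84 -0.06] w 13.0 q [-2. 27. 93. -0. 60. 84.]
```

>>> move_arm(
  motion=[
    {"xyz": [0,0.0002,0],"roll": 0},
    {"xyz": [0,0.0004,0],"roll": 0},
    {"xyz": [0,0.0004,0],"roll": 0},
    {"xyz": [0,0.0004,0],"roll": 0},
    {"xyz": [0,0.0004,0],"roll": 0},
  ],
)

```text
time: 30.03
tcp_pos: [502.9, 95.7, 99.7]
ee_rot: [-90.0, -0.0, -86.9]
force: [-6.8, -4.1, 10.0]
grip_width: 13.0
```

```bash
python3 - <<'E'
from h import *
st()
E
```

```text
t 30.03 tcp [502.9  95.7  99.7] rot [-8.998e+01 -3.000e-02 -8.685e+01] F [-6.8 -4.1 10. ] T [-0.44  1.05 -0.1 ] w 13.0 q [-2. 27. 93. -0. 60. 84.]
```

>>> move_arm(
  motion=[
    {"xyz": [0,0,0],"roll": 0},
    {"xyz": [0,0,0],"roll": 0},
    {"xyz": [0,0,0],"roll": 0},
    {"xyz": [0,0,0],"roll": 0},
    {"xyz": [0,0,0],"roll": 0},
  ],
  gripper=0.07,
)

```text
time: 30.45
tcp_pos: [503.1, 96.0, 99.0]
ee_rot: [-90.0, 0.0, -86.9]
force: [-0.3, -1.1, 0.9]
grip_width: 69.8
```

```bash
python3 - <<'E'
from h import *
st();snap('scene','scene27')
b=load('scene27')['image'][:,:,::-1];
cv2.imwrite('pics/f21.png',cv2.resize(cv2.convertScaleAbs(b[160:240,330:420],alpha=1.6),None,fx=7,fy=7,interpolation=cv2.INTER_CUBIC))
E
```

```text
t 30.45 tcp [503.1  96.   99. ] rot [-8.998e+01  1.000e-02 -8.685e+01] F [-0.3 -1.1  0.9] T [-0.03 -0.   -0.01] w 69.8 q [-2. 28. 93.  0. 59. 84.]
```

View pics/f21.png

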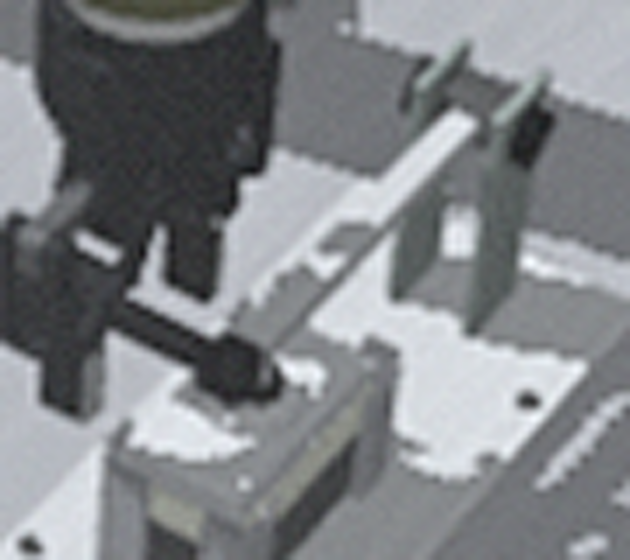

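The fingers are open with the peg between them, and the tool force is about zero. I'll retreat straight up.

>>> move_arm(
  motion=[
    {"xyz": [0,-0.005,0],"roll": 0},
    {"xyz": [0,-0.015,0],"roll": 0},
    {"xyz": [0,-0.035,0],"roll": 0},
    {"xyz": [0,-0.06,0],"roll": 0},
    {"xyz": [0,-0.09,0],"roll": 0},
    {"xyz": [0,-0.12,0],"roll": 0},
    {"xyz": [0,-0.145,0],"roll": 0},
    {"xyz": [0,-0.155,0],"roll": 0},
    {"xyz": [0,-0.155,0],"roll": 0},
  ],
)

```text
time: 31.25
tcp_pos: [503.7, 96.0, 257.0]
ee_rot: [-89.7, -0.0, -86.8]
force: [0.9, -0.6, -0.2]
grip_width: 70.1
```

>>> move_arm(
  motion=[
    {"xyz": [0.03,0,0],"roll": 0},
    {"xyz": [0.07,0,0],"roll": 0},
    {"xyz": [0.11,0,0],"roll": 0},
    {"xyz": [0.15,0,0],"roll": 0},
    {"xyz": [0.19,0,0],"roll": 0},
    {"xyz": [0.22,0,0],"roll": 0},
    {"xyz": [0.24,0,0],"roll": 0},
    {"xyz": [0.24,0,0],"roll": 0},
    {"xyz": [0.24,0,0],"roll": 0},
  ],
)

```text
time: 32.0
tcp_pos: [515.7, -144.2, 252.9]
ee_rot: [-90.1, 0.1, -87.0]
force: [-0.6, 0.9, -0.2]
grip_width: 70.3
```

```bash
python3 - <<'E'
from h import *
st();snap('scene','scene28');snap('top','top28');st()
b=load('scene28')['image'][:,:,::-1];a=load('top28')['image'][:,:,::-1]
cv2.imwrite('pics/f22.png',np.hstack([cv2.resize(cv2.convertScaleAbs(b[170:250,340:420],alpha=1.6),(400,400),interpolation=cv2.INTER_CUBIC),cv2.resize(cv2.convertScaleAbs(a[200:280,220:300],alpha=1.6),(400,400),interpolation=cv2.INTER_CUBIC)]))
E
```

```text
t 32.0 tcp [ 515.7 -144.2  252.9] rot [-9.010e+01  7.000e-02 -8.696e+01] F [-0.6  0.9 -0.2] T [-0.04 -0.02  0.04] w 70.3 q [-28.  20.  76.   0.  84.  59.]
t 32.1 tcp [ 515.8 -142.8  253.5] rot [-9.005e+01  5.000e-02 -8.682e+01] F [-0.2  0.1  0.1] T [ 0.08 -0.   -0.02] w 69.8 q [-28.  20.  76.   0.  84.  59.]
```

View pics/f22.png

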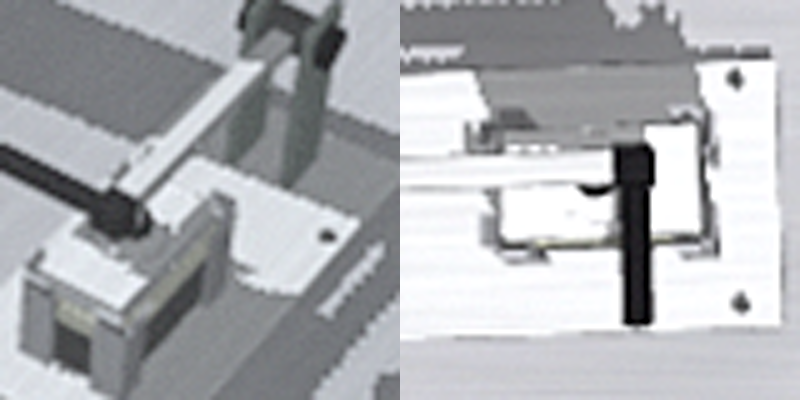

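View pics/scene28.png

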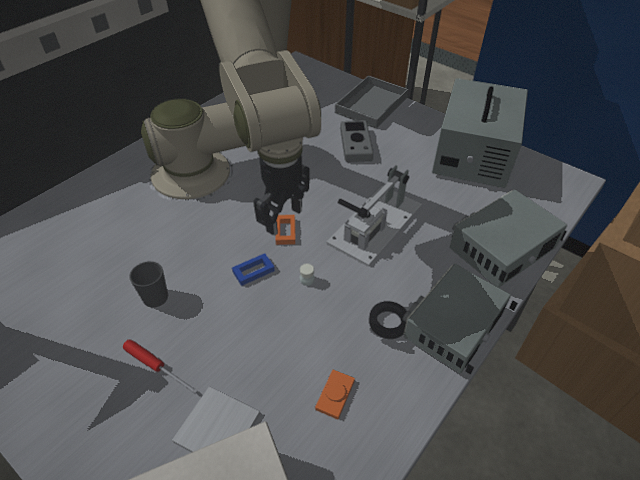

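```bash
python3 - <<'E'
from h import *
im=[cv2.resize(cv2.convertScaleAbs(load(f'scene{i}')['image'][200:235,350:385,::-1],alpha=1.8),(260,260),interpolation=cv2.INTER_CUBIC) for i in (26,27,28)]
cv2.imwrite('pics/f23.png',np.hstack(im))
g=[cv2.cvtColor(load(f'scene{i}')['image'],cv2.COLOR_RGB2GRAY) for i in (26,27,28)]
for k in (0,1):
    t=g[2][206:219,357:373]  # handle end/foot
    r=cv2.matchTemplate(g[k][200:226,350:382],t,cv2.TM_CCOEFF_NORMED); _,v,_,l=cv2.minMaxLoc(r); print(k,v,l,'(7,6 = no shift)')
st()
E
```

```text
0 0.8470084071159363 (7, 6) (7,6 = no shift)
1 0.9132726788520813 (7, 6) (7,6 = no shift)
t 32.1 tcp [ 515.8 -142.8  253.5] rot [-9.005e+01  5.000e-02 -8.682e+01] F [-0.2  0.1  0.1] T [ 0.08 -0.   -0.02] w 69.8 q [-28.  20.  76.   0.  84.  59.]
```

View pics/f23.png

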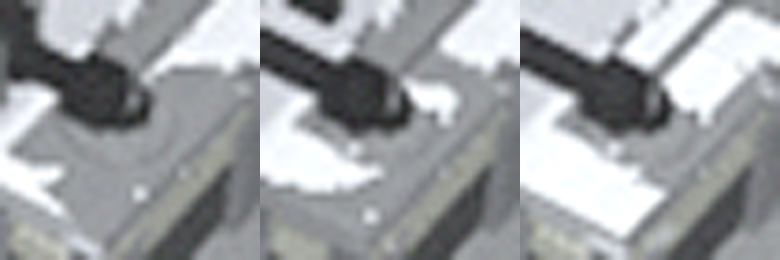

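>>> move_arm(
  motion=[
    {"xyz": [0,0,0],"roll": 0},
    {"xyz": [0,0,0],"roll": 0},
    {"xyz": [0,0,0],"roll": 0},
    {"xyz": [0,0,0],"roll": 0},
  ],
)

```text
time: 32.43
tcp_pos: [516.1, -143.1, 254.2]
ee_rot: [-90.0, -0.0, -86.8]
force: [0.0, 0.2, 0.5]
grip_width: 69.9
```

```bash
python3 - <<'E'
from h import *
st(); print(ctrl.hand_in())
E
```

```text
t 32.43 tcp [ 516.1 -143.1  254.2] rot [-89.99  -0.   -86.81] F [0.  0.2 0.5] T [-0.02  0.01 -0.  ] w 69.9 q [-28.  20.  76.   0.  84.  59.]
the job is handed in; nothing more can be done
None
```

I finished the job and handed it in at 32.4 s of the 72 s allowed; no verdict is reported.

**What I did**
- I swung the sensor arm up to about 1.45 rad by its peg.
- I seated the white spacer on the heat sink and the metal lid on the spacer, disc up.
- I lowered the arm along its arc until the foot touched the disc, then let go and backed away.

**What the checks showed**
- **Seating:** the spacer and the lid each touched down at the height expected for a flat seat, within about 0.3 mm. The top view shows the lid square inside all four guides.
- **Contact:** the upward force on the tool rose from about 1.7 N to 6 N, then to 10 N with no further travel. I estimate that put 8–9 N on the lid, well under the 25 N limit.
- **After release:** the pictures show no shift of the foot, and the tool force was about zero. I could not measure how hard the foot rests on the lid now.
- **Bystanders:** none appears to have moved in the last scene picture, by eye only.

**What disagreed**
- The two cameras differed by up to 4 mm in position.
- One scene measurement put the lid about 2–4 mm from the nest centre along fixture y. The guides leave only 2 mm of play, so I relied on them.
- The foot touched about 5 mm lower at the tool than I expected. The likely cause is that the peg sat higher in the pads than I assumed.

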